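Change the batch in the slide-drying oven

TASK

Change the batch in the slide-drying oven: pull its door right down, stand the dry slide rack or racks that are in it on the cork mat, and lift every slide rack off the draining rail and stand it on the oven's wire shelf, all upright. Finally push the oven door back up, without slamming it, until it is fully shut. Leave the beaker, the bottle and the grey slide box where they are.

Things in the scene. Friction and masses are not known exactly. Their poses are not given: they have to be found in the camera images.
- oven_door (a joint): angle of the bottom-hinged glass door of the white bench oven (420 mm wide, 300 deep, 360 high, fixed): 0 shut and upright, grows as it comes down, stop at 1.5 rad (nearly level). The hinge is stiff and counterbalanced: the door stays where it is left; 3 to 10 N at its bar moves it
- door_handle (a point): middle of the door's round handle bar: 12 mm thick, 270 mm long, level, held by an arm at each end; axes as door_hinge. From the hinge it lies 51 mm out (-x) and 240 mm up the door (z). Panel: 18 mm thick, 200 mm high, 320 mm wide; the bar is 33 mm in front of it and 40 mm past its top edge. Bar 330 mm above the bench when shut (oven roof at 360 mm), 56 mm when down
- door_hinge (a point): middle of the hinge line at the foot of the door, in the plane of the oven's front, 90 mm above the bench. Axes turn with the door: y along the hinge; shut, x points into the oven and z up. The door comes down towards -x
- shelf_mid (a point): middle of the wire shelf's loading line, on the wires, 160 mm above the bench; x into the oven, y along the shelf, z up. The shelf is hooked to the door: it glides out 150 mm as the door goes down (this point then 82 mm before the oven's front) and back in. Three racks fit at y = -0.10, 0, +0.10 m, their x along this x. Usable area x -48 to 185, y +-147 mm in a rim 7 mm high; 130 mm headroom
- rail: draining rail over a drip tray, fixed: aluminium bar 370 mm long (its x), 42 mm wide, top 60 mm above the bench; tray 420 x 110 x 14 mm. Origin on the bench under its middle, z up. Three stations at x = -0.11, 0, +0.11 m, each with a sprung roller in either side of the bar; a rack's feet sit astride the bar under the rollers
- wet1: steel slide rack like the others, 80 mm (its x) x 84 mm, 90 mm high, 0.22 kg; origin at the centre of its underside, z up. Black grip strip on top, along x: 64 mm long, 10 thick, 14 high, centred 83 mm above the origin; basket and slides end at 54 mm. Starts astride the rail, along it: 10 to 17 N straight up frees it within 12 mm; feet clear the bar 25 mm up. None if absent
- wet2: steel slide rack like the others, 80 mm (its x) x 84 mm, 90 mm high, 0.22 kg; origin at the centre of its underside, z up. Black grip strip on top, along x: 64 mm long, 10 thick, 14 high, centred 83 mm above the origin; basket and slides end at 54 mm. Starts astride the rail, along it: 10 to 17 N straight up frees it within 12 mm; feet clear the bar 25 mm up. None if absent
- wet3: steel slide rack like the others, 80 mm (its x) x 84 mm, 90 mm high, 0.22 kg; origin at the centre of its underside, z up. Black grip strip on top, along x: 64 mm long, 10 thick, 14 high, centred 83 mm above the origin; basket and slides end at 54 mm. Starts astride the rail, along it: 10 to 17 N straight up frees it within 12 mm; feet clear the bar 25 mm up. None if absent
- dry1: steel slide rack like the others, 80 mm (its x) x 84 mm, 90 mm high, 0.22 kg; origin at the centre of its underside, z up. Black grip strip on top, along x: 64 mm long, 10 thick, 14 high, centred 83 mm above the origin; basket and slides end at 54 mm. Dry: starts on the oven shelf near the loading line, its x along the oven's depth. None if absent
- dry2: steel slide rack like the others, 80 mm (its x) x 84 mm, 90 mm high, 0.22 kg; origin at the centre of its underside, z up. Black grip strip on top, along x: 64 mm long, 10 thick, 14 high, centred 83 mm above the origin; basket and slides end at 54 mm. Dry: starts on the oven shelf near the loading line, its x along the oven's depth. None if absent
- mat: loose cork mat on the bench, 240 mm (its x) by 130 mm (its y), 8 mm thick, 0.8 kg; origin at the centre of its underside, z up. Two racks fit side by side (at x = -0.06 and +0.06 m)
- beaker: bystander: glass beaker, 70 mm across, 95 mm high; origin at the centre of its underside
- stain_bottle: bystander: amber bottle, 66 mm across, 150 mm high; origin at the centre of its underside
- slide_box: bystander: grey plastic slide box 100 x 85 x 34 mm; origin at the centre of its underside
There are look-alikes about, which are no part of the job. Leave any green or yellow look-alike of the wet1 alone.

How it is judged:
By the outcome, as a careful person would: the job done as asked, in the order asked, and still so for the second after the job is handed in, with the robot touching nothing.
Of wet1, wet2, wet3 only 2 to 3 are there at a start; the rules pass over those that are not, and their reading is None.
Of dry1, dry2 only 1 to 2 are there at a start; the rules pass over those that are not, and their reading is None.
At some moment in a run one of mat may be knocked a few centimetres aside while the robot is not near it.
Once in a run the grip may slacken for a moment while it holds something.
It also fails if it takes over 210 s, if anything falls off the work surface, if the arm or the gripper's body presses on something with over 40 N, if the wrist force passes 120 N, or if a joint passes its speed limit or range.

ROBOT

A 6-joint arm with a two-finger parallel gripper is mounted at the origin on the work surface. World frame = base frame: x ahead of the robot, y to its left, z up, the work surface at z = 0. Lengths are in mm, angles in rad, forces in N, time in s.
With the tool pointing down it reaches from about 325 to 775 mm from the base axis. Payload 5.5 kg.
Tool frame: the origin (TCP) lies on the centre line of the jaws, within the pads' length; the fingertips stand 14 mm ahead of it and the grasp point (between the pads) lies 5 mm behind it; z points along the fingers, y is the direction in which the jaws open and shut (so a half turn about z gives the same grasp; the last joint's range is limited). The gripper opens to 88 mm and grips with 3 to 60 N. Pads are 20 mm wide; open, the fingers measure 115 mm over their backs; the gripper's body (75 mm by 178 mm) begins 61 mm behind the grasp point.
Start: joints at [1.271, 0.091, 1.231, -0, 1.82, -0.057], TCP at [144.257, 582.414, 236.631] pointing down, gripper open.
Joint ranges: [-2.87, 2.87], [-0.86, 2.18], [0.17, 2.46], [-1.51, 4.65], [0.06, 2.69], [-2.65, 2.65]. Speed limits (rad/s): [2.57, 2.57, 3.01, 3.14, 3.14, 3.14].

INTERFACE

Orientations are given as a unit quaternion [w, x, y, z].
In Python, from workcell import status, capture, sign_off gives the robot as it stands.
- The arm moves only by the tool carry_out, never from a script. Its argument "commands" is one flat list of numbers, 5 for each row, row after row: the opening, from 0 (shut) to 1 (fully open), then the shift along the tool's x, y, z in m, then the turn about the tool's z in rad. A call has 1 to 10 rows; each row shifts and turns the commanded pose from where the row before left it, along the tool's axes as they then stand; what a row does not reach is not made up. A row lasts 1/10 s, in which the tool goes at most 50 mm and 8.59 degrees, less where a joint would pass 70% of its speed; a pose out of reach is approached as far as the arm can. A call with a gripper value outside its range is refused whole. The fingers move at their own pace and stop on an object; the grip force is fixed at half the most. Time passes only in rows, so rows that do not move let the fingers close. It gives the time, the measured TCP pose, the force and the opening at its end, in the units of the state.
- status.state(): the state, without advancing time (a new reading comes with each control period).
- capture(name): name is "side" or "top"; returns a dict with "image" (384x512x3 uint8, red, green, blue), "depth" (384x512 float32, mm along the optical axis (not along the pixel's ray), 0 where there is no reading), "mtx" (3x3 intrinsics, pixels), "k1" (the pictures are not rectified: a ray, as slopes to the right and down, at radius r is drawn at 1 + k1 r^2 times it, then the intrinsics apply), "extrinsics" (4x4, takes a point from camera to world coordinates). Camera axes: x right, y down, z forward; pixel columns grow to the right and rows downward; lengths in mm; the calibration is good to about 2 mm. A picture is of the moment at which its call begins.
- sign_off(): hands the job in, once; it reports no verdict.
The state is a dict: "time_s": time; "joints": joint angles; "qd": joint speeds; "effort": joint torques, N m; "tool_pos": TCP position; "eef_rot": TCP orientation; "contact_force": force on the tool from outside, world axes, zero at the start; "moment": the same for the moment, N m; "gripper_width": finger opening in mm.
Only numpy, scipy, OpenCV 4.12 (cv2) and the standard library are available. Lean on these libraries where they do the work, as an engineer would, in place of code of your own. Each camera call takes 0.05 s, during which the arm holds its last target.

## Working session

There is one attempt and no reset: what is moved stays moved. The work goes in short steps, Python scripts to look and compute and a tool call to move; the robot and the scene stay as the last step left them, time stands still between calls to the robot, and variables do not carry over. Pictures are saved under pics/ and viewed, and the job is handed in when it is done.

Besides the shell and the picture viewer there is one more tool, called after "Request:" in YAML: its name, and indented under it one key for each argument. carry_out: Moves the arm, as the interface text tells. Its arguments: {"type":"object","properties":{"commands":{"type":"array"}},"required":["commands"]}

```bash
ls; mkdir -p pics; cat > h.py <<'E'
import numpy as np, cv2
from workcell import status, capture, sign_off
def snap(name,fn):
    c=capture(name); cv2.imwrite(f'pics/{fn}.png',c['image'][:,:,::-1]); np.savez(f'pics/{fn}.npz',**{k:c[k] for k in('image','depth','mtx','k1','extrinsics')}); return c
def load(fn): return dict(np.load(f'pics/{fn}.npz'))
def cloud(c):
    K=c['mtx'];k1=float(c['k1']);d=c['depth'].astype(float)
    v,u=np.mgrid[0:d.shape[0],0:d.shape[1]].astype(float)
    pts=np.stack([u.ravel(),v.ravel()],1).reshape(-1,1,2)
    n=cv2.undistortPoints(pts,K,np.array([k1,0,0,0.])).reshape(d.shape+(2,))
    P=np.concatenate([n*d[...,None],d[...,None]],2)
    E=c['extrinsics']; W=P@E[:3,:3].T+E[:3,3]; W[d==0]=np.nan
    return W
def ray(c,u,v,z):
    K=c['mtx'];k1=float(c['k1']);n=cv2.undistortPoints(np.array([[[u,v]]],float),K,np.array([k1,0,0,0.])).ravel()
    E=c['extrinsics'];d=E[:3,:3]@np.array([n[0],n[1],1]);o=E[:3,3];return o+d*(z-o[2])/d[2]
def proj(c,p):
    E=c['extrinsics'];q=E[:3,:3].T@(np.array(p)-E[:3,3]);return cv2.projectPoints(q.reshape(1,1,3),np.zeros(3),np.zeros(3),c['mtx'],np.array([float(c['k1']),0,0,0.]))[0].ravel()
E
python3 - <<'E'
from h import *
for n in('side','top'):
    c=snap(n,n+'0'); print(n,c['mtx'],c['k1'],c['extrinsics'].round(3))
    cv2.imwrite(f'pics/{n}0b.png',cv2.resize(c['image'][:,:,::-1],(800,600),interpolation=cv2.INTER_CUBIC))
print(status.state())
E
```

```text
pics
side [[390.5632342    0.         251.80081679]
 [  0.         390.5632342  188.03957757]
 [  0.           0.           1.        ]] -0.014588300924831026 [[-8.910000e-01 -3.500000e-01  2.880000e-01  1.323170e+02]
 [-4.530000e-01  6.780000e-01 -5.790000e-01  9.263050e+02]
 [ 8.000000e-03 -6.470000e-01 -7.630000e-01  1.312981e+03]
 [ 0.000000e+00  0.000000e+00  0.000000e+00  1.000000e+00]]
top [[375.54341093   0.         256.10549244]
 [  0.         375.54341093 188.86953278]
 [  0.           0.           1.        ]] -0.022464056935226462 [[ 2.200000e-02 -9.880000e-01  1.510000e-01  4.150190e+02]
 [-1.000000e+00 -2.000000e-02  1.700000e-02  5.237000e+01]
 [-1.400000e-02 -1.510000e-01 -9.880000e-01  1.336323e+03]
 [ 0.000000e+00  0.000000e+00  0.000000e+00  1.000000e+00]]
{'time_s': 0.1, 'joints': array([ 1.27130149e+00,  9.17573413e-02,  1.23176990e+00,  4.94117910e-06,
        1.81978998e+00, -5.66683701e-02]), 'qd': array([ 0.00132992, -0.00036682, -0.00309898, -0.0009174 ,  0.00057142,
        0.00064619]), 'effort': array([ 2.11503007e-03, -4.47855771e+01, -4.07570493e+01,  7.00137508e-02,
        2.84485461e-02, -1.10996493e-04]), 'tool_pos': array([144.17820195, 582.169276  , 235.63312678]), 'eef_rot': array([-1.55103529e-04,  1.21114512e-01,  9.92638167e-01, -8.48222485e-04]), 'contact_force': array([ 0.59603403, -0.48462491, -0.120278  ]), 'moment': array([-0.01060056,  0.07405821,  0.00475857]), 'gripper_width': 87.98116993512774}
```

View pics/side0b.png

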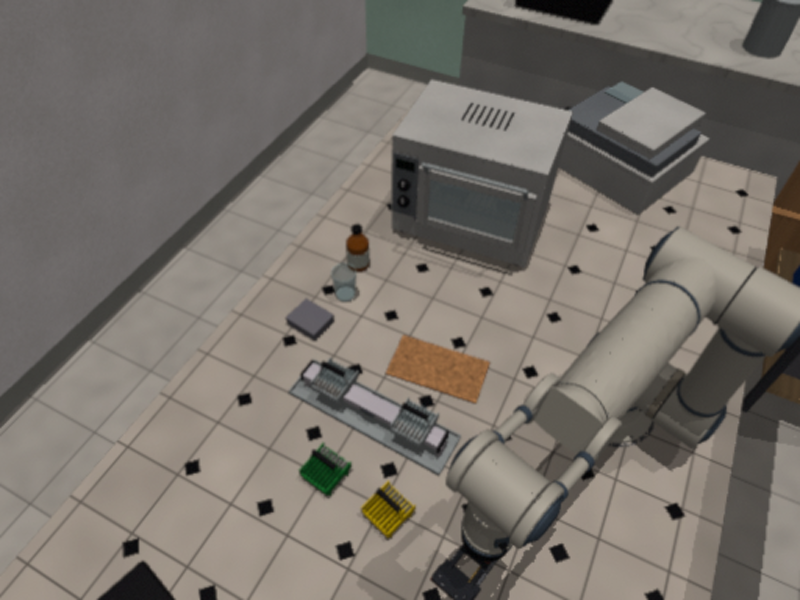

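View pics/top0b.png

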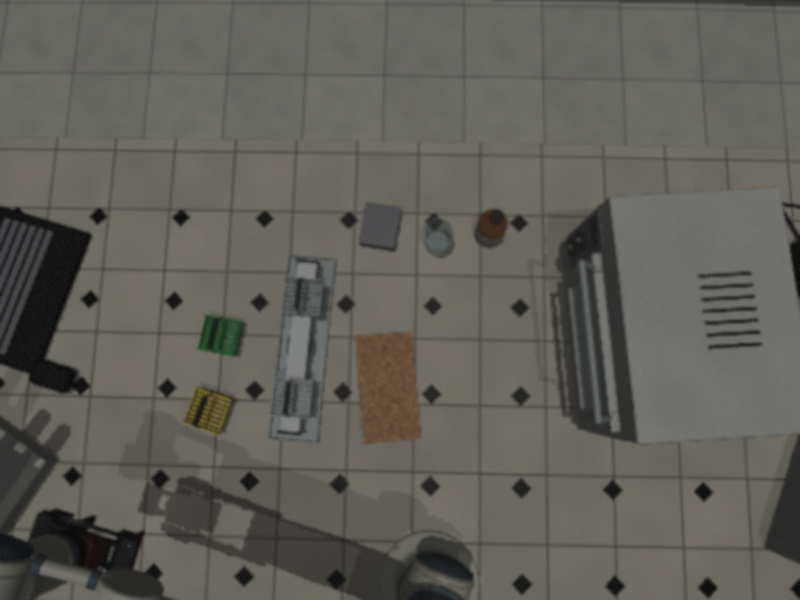

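The pictures (800x600 scale) show two wet racks on the rail (side 333,375 and 415,422), with the middle station empty. The mat is at side (438,368). The green and yellow look-alikes are at side (325,468) and (388,510). The oven is shut. Next I measure the geometry.

```bash
python3 - <<'E'
from h import *
for n in('side','top'):
    c=load(n+'0');W=cloud(c);I=c['image'].astype(int)
    hsv=cv2.cvtColor(c['image'],cv2.COLOR_RGB2HSV)
    # mat
    z=W[...,2]
    m=(hsv[...,0]<18)&(hsv[...,1]>90)&(z>-5)&(z<20)
    nlab,l,s,cc=cv2.connectedComponentsWithStats(m.astype(np.uint8))
    k=1+np.argmax(s[1:,4]); P=W[l==k]; print(n,'mat',s[k],np.nanmean(P,0),cv2.minAreaRect(P[:,:2].astype(np.float32)))
    # oven roof
    m=(abs(z-360)<6)&(W[...,1]<0)
    nlab,l,s,cc=cv2.connectedComponentsWithStats(m.astype(np.uint8))
    k=1+np.argmax(s[1:,4]); P=W[l==k]; print('roof',np.nanmean(P,0),cv2.minAreaRect(P[:,:2].astype(np.float32)));print(cv2.boxPoints(cv2.minAreaRect(P[:,:2].astype(np.float32))))
    # rail top
    m=(abs(z-60)<5)
    m&=(W[...,1]>100)&(W[...,1]<500)&(W[...,0]>200)
    P=W[m]; print('rail',len(P),np.nanmean(P,0),cv2.minAreaRect(P[:,:2].astype(np.float32)))
    m=(abs(z-14)<5)&(W[...,1]>100)&(W[...,1]<500)&(W[...,0]>200)&(hsv[...,1]<60)
    nlab,l,s,cc=cv2.connectedComponentsWithStats(m.astype(np.uint8))
    P=W[m]; print('tray',len(P),np.nanmean(P,0),cv2.minAreaRect(P[:,:2].astype(np.float32)))
    cv2.imwrite(f'pics/{n}_z1.png',cv2.resize(c['image'][215:310,170:310,::-1] if n=='side' else c['image'][130:300,120:290,::-1],None,fx=5 if n=='side' else 3.5,fy=5 if n=='side' else 3.5,interpolation=cv2.INTER_CUBIC))
    cv2.imwrite(f'pics/{n}_z2.png',cv2.resize(c['image'][50:180,240:370,::-1] if n=='side' else c['image'][110:300,330:512,::-1],None,fx=4 if n=='side' else 3,fy=4 if n=='side' else 3,interpolation=cv2.INTER_CUBIC))
E
```

```text
side mat [ 247  215   66   43 1631] [412.64519576 102.231056     5.71828426] ((415.587890625, 98.75590515136719), (238.18771362304688, 139.60250854492188), 5.783358097076416)
roof [ 542.92971158 -441.11119914  358.29772347] ((550.3916015625, -450.2079162597656), (420.65643310546875, 309.46826171875), 4.790886402130127)
[[ 327.87494 -313.58087]
 [ 353.7215  -621.9679 ]
 [ 772.90826 -586.83496]
 [ 747.0617  -278.44794]]
rail 638 [495.20502809 306.78811253  59.63100299] ((1142.3565673828125, 311.2591552734375), (259.1907958984375, 1653.7637939453125), 84.44245147705078)
tray 337 [577.91054937 288.89453185  12.88073486] ((1084.5118408203125, 271.9573974609375), (342.8128662109375, 1744.0472412109375), 89.97825622558594)
top mat [ 228  213   41   70 2390] [409.48944344 100.20716251   7.77568346] ((411.2888488769531, 100.13933563232422), (234.54078674316406, 124.9789810180664), 6.066952705383301)
roof [ 544.74835955 -447.17373517  359.10330522] ((548.3351440429688, -452.467529296875), (420.9448547363281, 301.3924865722656), 4.558706760406494)
[[ 326.55115 -318.9765 ]
 [ 350.50598 -619.41547]
 [ 770.11914 -585.95856]
 [ 746.1643  -285.5196 ]]
rail 1083 [487.42273682 297.68935854  60.73162178] ((499.6413879394531, 371.40533447265625), (243.69398498535156, 383.5423583984375), 87.71954345703125)
tray 285 [495.88298466 280.27580759  13.26323454] ((495.49981689453125, 254.6350860595703), (295.9075622558594, 574.63818359375), 89.081298828125)
```

View pics/side_z1.png

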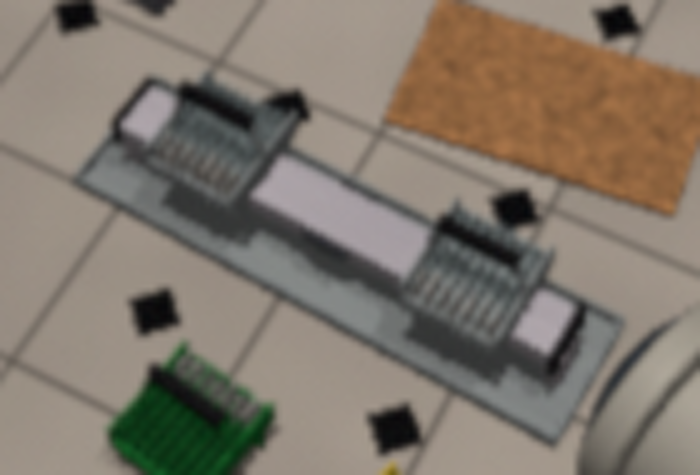

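View pics/side_z2.png

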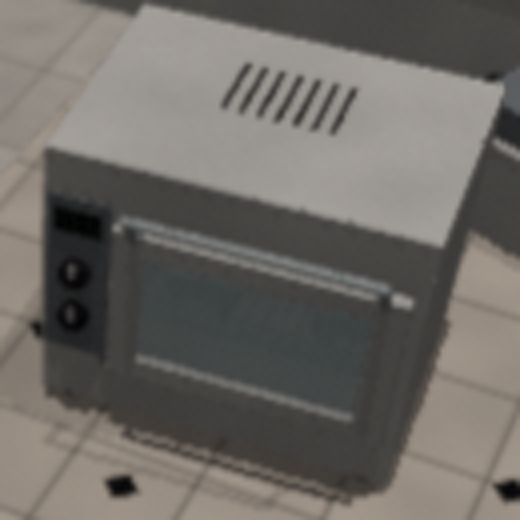

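View pics/top_z2.png

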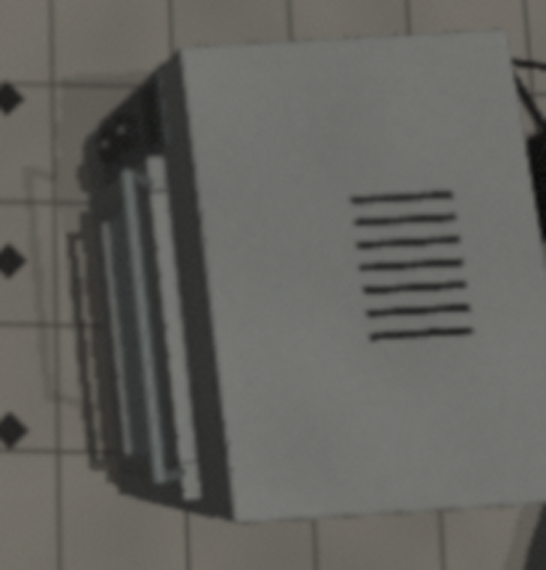

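View pics/top_z1.png

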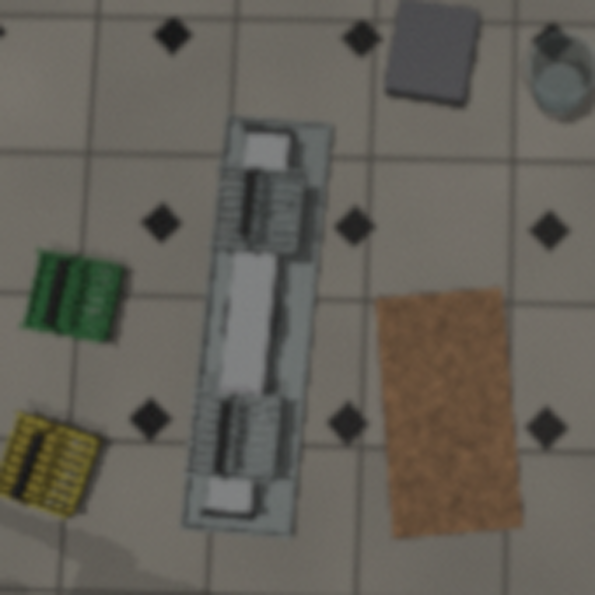

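```bash
python3 - <<'E'
from h import *
for n in('side','top'):
    c=load(n+'0');W=cloud(c);x,y,z=np.moveaxis(W,2,0);V=c['image'].max(2)
    th=np.radians(4.65);f0=np.array([536.5,-302.])
    # oven coords: ox into oven, oy along hinge
    ex=np.array([np.sin(th),-np.cos(th)]);ey=np.array([np.cos(th),np.sin(th)])
    ox=(W[...,:2]-f0)@ex;oy=(W[...,:2]-f0)@ey
    m=(ox>-75)&(ox<-35)&(abs(z-330)<25)&(abs(oy)<230)
    P=np.stack([ox[m],oy[m],z[m]],1);print(n,'bar',len(P),np.median(P,0) if len(P) else 0,P.min(0) if len(P) else 0,P.max(0) if len(P) else 0)
    m=(abs(ox)<40)&(z>60)&(z<350)&(abs(oy)<230)
    for zz in(100,150,200,250,300):
        q=m&(abs(z-zz)<10);print(zz,np.nanmedian(ox[q]) if q.any() else None, q.sum())
    # strips
    m=(z>78)&(z<100)&(x>330)&(x<680)&(y>200)&(y<400)&(V<70)
    nl,l,s,cc=cv2.connectedComponentsWithStats(m.astype(np.uint8))
    for k in range(1,nl):
        if s[k,4]>8:
            P=W[l==k];print('strip',s[k],np.mean(P,0).round(1),cv2.minAreaRect(P[:,:2].astype(np.float32)))
    m=(z>54)&(z<66)&(x>330)&(x<680)&(y>200)&(y<400)&(V>130)
    P=W[m];vx=cv2.fitLine(P[:,:2].astype(np.float32),cv2.DIST_HUBER,0,.01,.01).ravel();print('railline',len(P),vx,np.degrees(np.arctan2(vx[1],vx[0])),P[:,0].min(),P[:,0].max())
E
```

```text
side bar 226 [-52.8843756  -37.02596475 330.71609166] [ -59.76280076 -172.65521072  307.14677211] [-36.84604517 108.74817041 338.53467532]
100 -15.193063007305675 275
150 -12.04944342759051 323
200 -11.798091528938137 322
250 -11.466032552182703 325
300 1.708714211224557 376
railline 393 [ 9.9777657e-01 -6.6647351e-02  4.9922665e+02  2.9462274e+02] -3.821444 330.25232414468144 678.7544338531219
top bar 510 [-51.52532691 -39.14941672 334.18064739] [ -56.93637435 -174.15534076  315.97094214] [-35.2743939 106.2427486 340.3318161]
100 -17.339593716549363 165
150 -12.602865785538206 248
200 -1.7958085340050032 107
250 -11.911935606324903 137
300 -0.7302452768911556 611Traceback (most recent call last):
  File "<stdin>", line 20, in <module>
cv2.error: OpenCV(4.12.0) /io/opencv/modules/imgproc/src/linefit.cpp:50: error: (-215:Assertion failed) count > 0 in function 'fitLine2D_wods'
```

```bash
cat >> h.py <<'E'
def yaw_of(q):
    w,x,y,z=q; return np.arctan2(2*(x*y+w*z),1-2*(y*y+z*z))
def plan(*targets):
    """targets (x,y,z,yaw) mm/rad; print tool-frame total shifts"""
    s=status.state();p=np.array(s['tool_pos']);a=yaw_of(s['eef_rot'])
    print('at',p.round(1),'yaw %.3f'%(a%(2*np.pi)),'F',s['contact_force'].round(1),'w %.1f'%s['gripper_width'],'t %.1f'%s['time_s'],'j',s['joints'].round(2))
    for t in targets:
        d=np.array(t[:3])-p;yw=t[3] if len(t)>3 else a
        turn=-((yw-a+np.pi)%(2*np.pi)-np.pi)
        tx=np.cos(a)*d[0]+np.sin(a)*d[1];ty=np.sin(a)*d[0]-np.cos(a)*d[1]
        n=max(np.linalg.norm(d)/40,abs(turn)/.13)
        print('  ->',t,'d_tool(m) %.4f %.4f %.4f'%(tx/1e3,ty/1e3,-d[2]/1e3),'then turn %.3f'%turn,'minrows %.1f'%n)
        p=np.array(t[:3],float);a=yw
th=np.radians(4.65);ex=np.array([np.sin(th),-np.cos(th)]);ey=np.array([np.cos(th),np.sin(th)]);H=np.array([502.6,-304.8])
def bar(t): # world bar pos for door angle
    o=240*np.sin(t)+51*np.cos(t);z=90+240*np.cos(t)-51*np.sin(t);q=H-o*ex;return (q[0],q[1],z)
E
python3 -c "
from h import *
plan((144,582,420),(144,582,420,np.pi+.081),(500,250,420),(560,0,420),(498.5,-254,420),(498.5,-254,333))"
```

```text
at [144.2 582.2 235.6] yaw 2.899 F [ 0.6 -0.5 -0.1] w 88.0 t 0.1 j [ 1.27  0.09  1.23  0.    1.82 -0.06]
  -> (144, 582, 420) d_tool(m) 0.0001 -0.0002 -0.1844 then turn -0.000 minrows 4.6
  -> (144, 582, 420, 3.222592653589793) d_tool(m) 0.0000 0.0000 -0.0000 then turn -0.324 minrows 2.5
  -> (500, 250, 420) d_tool(m) -0.3280 -0.3597 -0.0000 then turn -0.000 minrows 12.2
  -> (560, 0, 420) d_tool(m) -0.0396 -0.2540 -0.0000 then turn -0.000 minrows 6.4
  -> (498.5, -254, 420) d_tool(m) 0.0818 -0.2482 -0.0000 then turn -0.000 minrows 6.5
  -> (498.5, -254, 333) d_tool(m) -0.0000 0.0000 0.0870 then turn -0.000 minrows 2.2
```

Request:
carry_out:
  commands: [0.4,0,0,-0.037,0,0.4,0,0,-0.037,0,0.4,0,0,-0.037,0,0.4,0,0,-0.037,0,0.4,0,0,-0.036,0,0.4,0,0,0,-0.108,0.4,0,0,0,-0.108,0.4,0,0,0,-0.108]

```text
time_s: 0.9
tool_pos: [144.3, 582.6, 420.4]
eef_rot: [-0.0, -0.043, 0.999, -0.0]
contact_force: [-0.2, -0.4, 0.1]
gripper_width: 35.6
```

Request:
carry_out:
  commands: [0.4,-0.027,-0.03,0,0,0.4,-0.027,-0.03,0,0,0.4,-0.027,-0.03,0,0,0.4,-0.027,-0.03,0,0,0.4,-0.027,-0.03,0,0,0.4,-0.027,-0.03,0,0,0.4,-0.027,-0.03,0,0,0.4,-0.027,-0.03,0,0,0.4,-0.027,-0.03,0,0,0.4,-0.027,-0.03,0,0]

```text
time_s: 1.9
tool_pos: [438.7, 304.0, 420.2]
eef_rot: [-0.0, -0.041, 0.999, -0.0]
contact_force: [-0.2, 0.1, -0.3]
gripper_width: 35.3
```

```bash
python3 -c "
from h import *
plan((500,250,420,np.pi+.081),(560,0,420),(498.5,-254,420),(498.5,-254,333))"
```

```text
at [438.7 304.  420.2] yaw 3.223 F [-0.2  0.1 -0.3] w 35.3 t 1.9 j [ 0.54  0.03  0.95  0.    2.15 -1.11]
  -> (500, 250, 420, 3.222592653589793) d_tool(m) -0.0567 -0.0588 0.0002 then turn 0.000 minrows 2.0
  -> (560, 0, 420) d_tool(m) -0.0396 -0.2540 -0.0000 then turn -0.000 minrows 6.4
  -> (498.5, -254, 420) d_tool(m) 0.0818 -0.2482 -0.0000 then turn -0.000 minrows 6.5
  -> (498.5, -254, 333) d_tool(m) -0.0000 0.0000 0.0870 then turn -0.000 minrows 2.2
```

Motion tracks well. I continue to above the bar.

Request:
carry_out:
  commands: [0.4,-0.028,-0.029,0,0,0.4,-0.028,-0.03,0,0,0.4,-0.006,-0.036,0,0,0.4,-0.006,-0.036,0,0,0.4,-0.006,-0.036,0,0,0.4,-0.006,-0.036,0,0,0.4,-0.006,-0.036,0,0,0.4,-0.006,-0.036,0,0,0.4,-0.004,-0.038,0,0]

```text
time_s: 2.8
tool_pos: [559.0, -0.2, 420.0]
eef_rot: [-0.0, -0.041, 0.999, 0.0]
contact_force: [1.4, -0.3, -0.9]
gripper_width: 35.2
```

Request:
carry_out:
  commands: [0.4,0.012,-0.035,0,0,0.4,0.012,-0.035,0,0,0.4,0.012,-0.035,0,0,0.4,0.012,-0.035,0,0,0.4,0.012,-0.036,0,0,0.4,0.012,-0.036,0,0,0.4,0.01,-0.036,0,0,0.4,0,0,0,0]

```text
time_s: 3.6
tool_pos: [496.1, -256.5, 419.0]
eef_rot: [-0.001, -0.038, 0.999, 0.0]
contact_force: [-0.1, 0.5, 0.1]
gripper_width: 35.0
```

```bash
python3 - <<'E'
from h import *
plan((498.5,-254,420,np.pi+.081),(498.5,-254,333))
c=snap('side','s1');cv2.imwrite('pics/s1z.png',cv2.resize(c['image'][20:200,200:400,::-1],None,fx=3,fy=3,interpolation=cv2.INTER_CUBIC))
E
```

```text
at [ 496.1 -256.5  419. ] yaw 3.217 F [-0.1  0.5  0.1] w 35.0 t 3.6 j [-0.54  0.1   0.88 -0.    2.16 -2.18]
  -> (498.5, -254, 420, 3.222592653589793) d_tool(m) -0.0026 0.0024 -0.0010 then turn -0.005 minrows 0.1
  -> (498.5, -254, 333) d_tool(m) -0.0000 0.0000 0.0870 then turn -0.000 minrows 2.2
```

View pics/s1z.png

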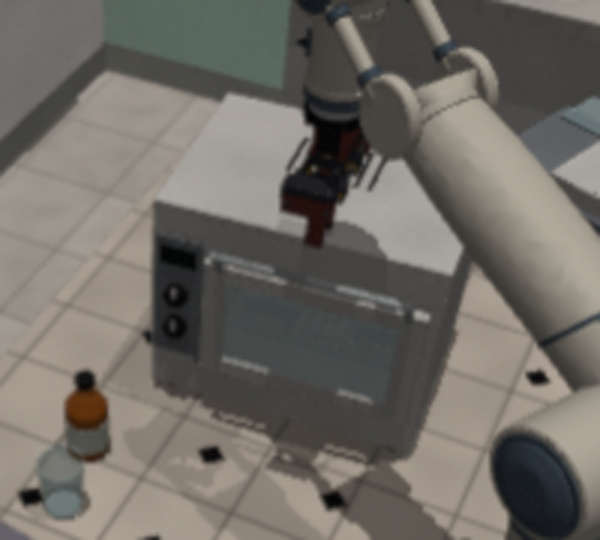

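The gripper is above the bar centre (crop 315,240). I descend and close.

Request:
carry_out:
  commands: [0.4,-0.002,0.002,0.02,-0.005,0.4,0,0,0.02,0,0.4,0,0,0.015,0,0.4,0,0,0.012,0,0.4,0,0,0.01,0,0.4,0,0,0.008,0,0.4,0,0,0,0]

```text
time_s: 4.35
tool_pos: [499.0, -249.9, 334.5]
eef_rot: [-0.001, -0.043, 0.999, 0.001]
contact_force: [-0.3, -0.4, 0.2]
gripper_width: 35.0
```

Request:
carry_out:
  commands: [0.2,0,0,0,0,0.2,0,0,0,0,0.2,0,0,0,0,0.2,0,0,0,0,0.2,0,0,0,0]

```text
time_s: 4.85
tool_pos: [499.1, -250.9, 336.0]
eef_rot: [0.0, -0.043, 0.999, -0.0]
contact_force: [0.3, -2.1, 0.9]
gripper_width: 17.4
```

```bash
python3 - <<'E'
from h import *
plan()
c=snap('side','s2');cv2.imwrite('pics/s2z.png',cv2.resize(c['image'][20:200,200:400,::-1],None,fx=3,fy=3,interpolation=cv2.INTER_CUBIC))
E
```

```text
at [ 499.1 -250.9  336. ] yaw 3.227 F [ 0.3 -2.1  0.9] w 17.4 t 4.8 j [-0.53  0.02  1.12 -0.    1.99 -2.18]
```

View pics/s2z.png

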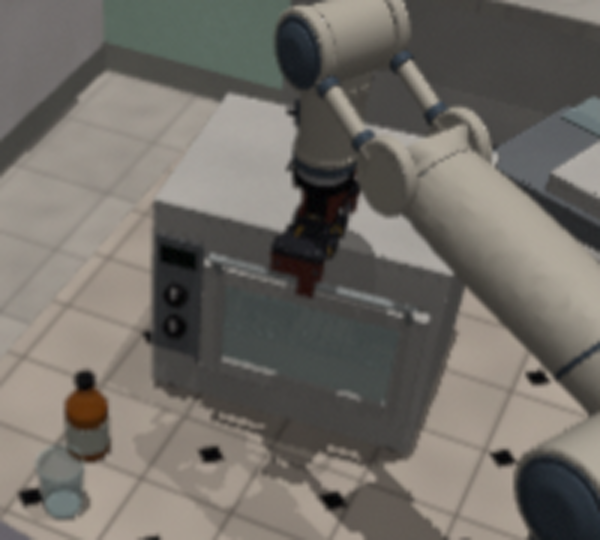

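Request:
carry_out:
  commands: [0,0,0,0,0,0,0,0,0,0,0,0,0,0,0]

```text
time_s: 5.2
tool_pos: [499.0, -250.6, 335.5]
eef_rot: [-0.0, -0.043, 0.999, 0.0]
contact_force: [1.0, -2.2, -1.6]
gripper_width: 11.2
```

```bash
python3 - <<'E'
from h import *
plan()
t=np.linspace(0,1.5,21);o=240*np.sin(t)+51*np.cos(t);z=240*np.cos(t)-51*np.sin(t)
for a,b in zip(np.diff(o),-np.diff(z)): print('%.1f %.1f'%(a,b))
E
```

```text
at [ 499.  -250.6  335.5] yaw 3.228 F [ 1.  -2.2 -1.6] w 11.2 t 5.2 j [-0.53  0.02  1.12 -0.    1.99 -2.18]
17.8 4.5
17.5 5.8
17.0 7.1
16.4 8.4
15.7 9.6
15.0 10.7
14.1 11.8
13.2 12.8
12.2 13.8
11.1 14.7
10.0 15.5
8.8 16.2
7.6 16.8
6.3 17.3
5.0 17.7
3.6 18.0
2.3 18.3
0.9 18.4
-0.5 18.4
-1.9 18.3
```

Request:
carry_out:
  commands: [0,0,0.018,0.0045,0,0,0,0.0175,0.006,0,0,0,0.017,0.007,0,0,0,0.0165,0.0085,0,0,0,0.0155,0.0095,0]

```text
time_s: 5.7
tool_pos: [492.3, -166.6, 299.4]
eef_rot: [0.001, -0.043, 0.999, -0.001]
contact_force: [5.6, -6.1, -6.4]
gripper_width: 11.4
```

```bash
python3 - <<'E'
from h import *
plan()
c=snap('side','s3');cv2.imwrite('pics/s3z.png',cv2.resize(c['image'][20:200,200:400,::-1],None,fx=3,fy=3,interpolation=cv2.INTER_CUBIC))
E
```

```text
at [ 492.3 -166.6  299.4] yaw 3.227 F [ 5.6 -6.1 -6.4] w 11.4 t 5.7 j [-0.39 -0.1   1.31 -0.    1.93 -2.05]
```

View pics/s3z.png

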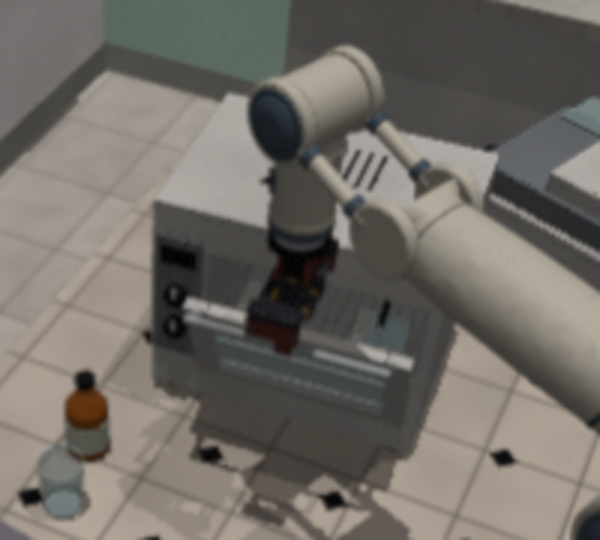

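Request:
carry_out:
  commands: [0,0,0.015,0.0105,0,0,0,0.014,0.012,0,0,0,0.013,0.013,0,0,0,0.012,0.014,0,0,0,0.011,0.0145,0,0,0,0.01,0.0155,0,0,0,0.009,0.016,0]

```text
time_s: 6.45
tool_pos: [485.8, -85.3, 204.4]
eef_rot: [0.002, -0.042, 0.999, -0.003]
contact_force: [8.3, -14.8, -5.6]
gripper_width: 10.8
```

```bash
python3 - <<'E'
from h import *
plan()
c=snap('side','s4');cv2.imwrite('pics/s4z.png',cv2.resize(c['image'][20:200,200:400,::-1],None,fx=3,fy=3,interpolation=cv2.INTER_CUBIC))
E
```

```text
at [485.8 -85.3 204.4] yaw 3.225 F [  8.3 -14.8  -5.6] w 10.8 t 6.5 j [-0.24 -0.21  1.57 -0.01  1.77 -1.89]
```

View pics/s4z.png

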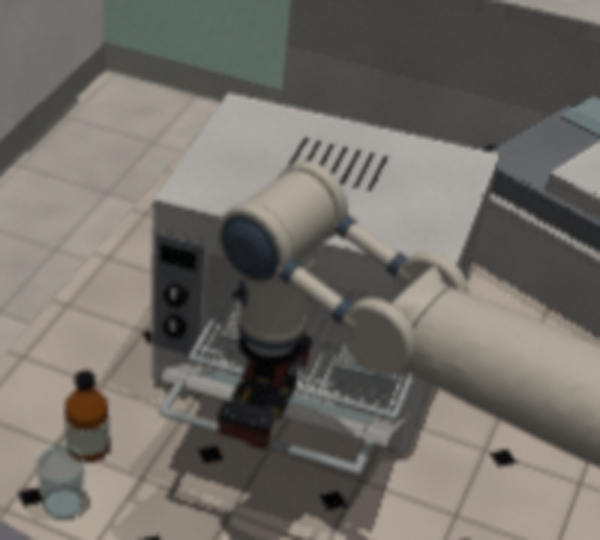

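Request:
carry_out:
  commands: [0,0,0.0065,0.017,0,0,0,0.005,0.0175,0,0,0,0.004,0.0175,0,0,0,0.002,0.018,0,0,0,0,0.018,0,0,0,-0.001,0.018,0,0,0,-0.002,0.018,0]

```text
time_s: 7.2
tool_pos: [484.2, -64.4, 81.1]
eef_rot: [0.001, -0.044, 0.999, 0.004]
contact_force: [3.0, 14.2, 1.0]
gripper_width: 11.0
```

```bash
python3 - <<'E'
from h import *
plan()
c=snap('side','s5');cv2.imwrite('pics/s5z.png',cv2.resize(c['image'][20:200,200:400,::-1],None,fx=3,fy=3,interpolation=cv2.INTER_CUBIC))
E
```

```text
at [484.2 -64.4  81.1] yaw 3.230 F [ 3.  14.2  1. ] w 11.0 t 7.2 j [-0.21 -0.19  1.78  0.01  1.55 -1.87]
```

View pics/s5z.png

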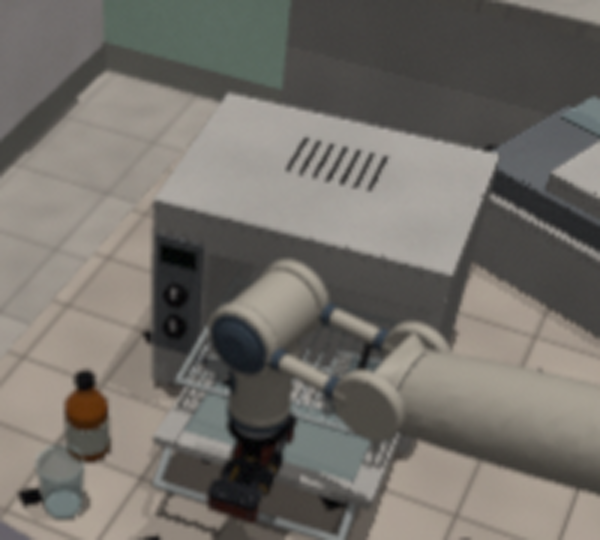

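Request:
carry_out:
  commands: [0,0,-0.001,0.008,0,0,0,-0.001,0.008,0,0,0,0,0.004,0,0,0,0,0,0]

```text
time_s: 7.65
tool_pos: [484.6, -65.8, 66.6]
eef_rot: [0.002, -0.044, 0.999, 0.004]
contact_force: [-9.4, 17.8, 26.7]
gripper_width: 11.1
```

Request:
carry_out:
  commands: [0,0,0,-0.003,0,0.3,0,0,0,0,0.3,0,0,0,0,0.3,0,0,0,0,0.3,0,0,-0.01,0,0.3,0,0,-0.02,0,0.3,0,0,-0.03,0,0.3,0,0,-0.04,0,0.3,0,0,-0.04,0,0.3,0,0,-0.04,0]

```text
time_s: 8.65
tool_pos: [483.0, -70.5, 245.8]
eef_rot: [-0.0, -0.043, 0.999, -0.0]
contact_force: [0.3, -0.0, -0.3]
gripper_width: 26.4
```

Request:
carry_out:
  commands: [1,0,0.03,-0.04,0,1,0,0.04,-0.04,0,1,0,0.04,-0.04,0,1,0,0.04,-0.04,0,1,0,0.04,0,0.12,1,0,0.04,0,0.12,1,0,0.04,0,0.12,1,0,0.04,0,0.12]

```text
time_s: 9.45
tool_pos: [486.0, 224.5, 391.0]
eef_rot: [0.001, 0.198, 0.98, 0.0]
contact_force: [0.8, -0.7, 0.4]
gripper_width: 86.1
```

```bash
python3 - <<'E'
from h import *
plan()
c=snap('side','s6');cv2.imwrite('pics/s6z.png',cv2.resize(c['image'][60:260,200:400,::-1],None,fx=3,fy=3,interpolation=cv2.INTER_CUBIC))
c=snap('top','t6');cv2.imwrite('pics/t6z.png',cv2.resize(c['image'][100:300,200:420,::-1],None,fx=3,fy=3,interpolation=cv2.INTER_CUBIC))
E
```

```text
at [486.  224.5 391. ] yaw 2.743 F [ 0.8 -0.7  0.4] w 86.1 t 9.4 j [ 0.37  0.01  1.04 -0.    2.1  -0.8 ]
```

View pics/s6z.png

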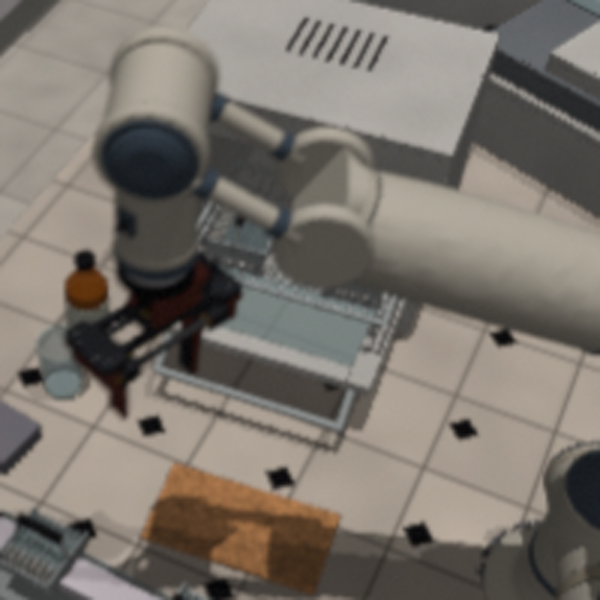

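View pics/t6z.png

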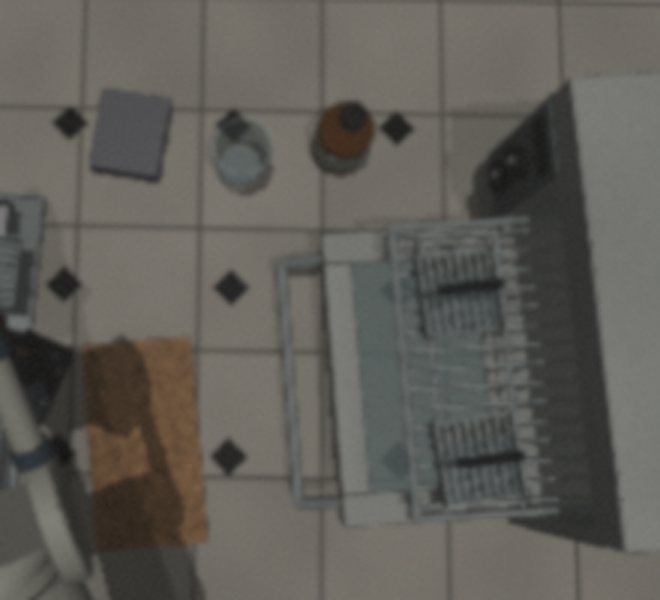

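The door is down. Two dry racks stand at the shelf's ends (strips in the top crop at 467,287 and 482,460). Next I measure their strips, the rail strips and the mat.

```bash
python3 - <<'E'
from h import *
c=load('t6');W=cloud(c);V=c['image'].max(2)
for name,u0,v0,u1,v1,zt in (('dryA',340,190,372,200,250),('dryB',345,245,380,260,250)):
    sub=W[v0:v1,u0:u1];v=V[v0:v1,u0:u1]
    m=(v<70)&(sub[...,2]>225)
    P=sub[m];print(name,len(P),np.median(P,0).round(1))
    if len(P)>5:
        r=cv2.minAreaRect(P[:,:2].astype(np.float32));print(r)
# by-ray ends: crop px/3+offset
for u,v in ((437,291),(503,284),(455,463),(525,456)):
    print((u,v),ray(c,200+u/3,100+v/3,250).round(1))
o=lambda p:((p-H)@ex,(p-H)@ey)
E
python3 - <<'E'
from h import *
for f in('top0','side0'):
    c=load(f);W=cloud(c);V=c['image'].max(2)
    x,y,z=np.moveaxis(W,2,0)
    m=(V<75)&(z>74)&(z<102)&(x>300)&(x<700)&(y>220)&(y<380)
    nl,l,s,cc=cv2.connectedComponentsWithStats(m.astype(np.uint8))
    for k in range(1,nl):
        if s[k,4]>8:P=W[l==k];print(f,s[k],np.median(P,0).round(1),cv2.minAreaRect(P[:,:2].astype(np.float32)))
c=load('top0')
# strip ends from top_z1 (scale3.5, off 120,130)
for u,v in ((249,170),(246,238),(224,398),(221,474),(232,118),(332,126),(294,535),(184,526)): print((u,v),ray(c,120+u/3.5,130+v/3.5,90 if 160<v<500 else 14).round(1))
E
```

```text
dryA 85 [ 569.  -220.3  248.8]
((570.0317993164062, -219.66184997558594), (9.894430160522461, 67.43460083007812), 7.785519123077393)
dryB 93 [ 402.7 -235.3  249.2]
((403.1813659667969, -235.8419647216797), (10.143021583557129, 67.482177734375), 8.222593307495117)
(437, 291) [ 562.3 -190.2  250. ]
(503, 284) [ 570.5 -254.4  250. ]
(455, 463) [ 398.  -205.2  250. ]
(525, 456) [ 405.9 -271.7  250. ]
side0 [211 232  10   6  16] [614.2 259.1  82.8] ((612.9154663085938, 257.6383056640625), (12.364645957946777, 41.11159896850586), 76.33857727050781)
side0 [216 239  13  18  18] [565.3 294.7  78.8] ((566.0853271484375, 295.0823974609375), (77.55284881591797, 4.220561504364014), 84.28347778320312)
(249, 170) [636.4 294.2  90. ]
(246, 238) [570.1 293.9  90. ]
(224, 398) [417.9 307.4  90. ]
(221, 474) [347.6 306.8  90. ]
(232, 118) [704.  329.2  14. ]
(332, 126) [697.5 225.5  14. ]
(294, 535) [286.2 247.3  14. ]
(184, 526) [292.2 356.4  14. ]
```

```bash
python3 - <<'E'
from h import *
c=load('t6')
for u,v in ((390,222),(412,520),(555,512),(528,218)):
    p=ray(c,200+u/3,100+v/3,167);q=p[:2]-H;print((u,v),p.round(1),'ox %.1f oy %.1f'%(q@ex,q@ey))
for u,v in ((277,262),(297,503)):
    p=ray(c,200+u/3,100+v/3,62);q=p[:2]-H;print('bar',(u,v),p.round(1),'ox %.1f oy %.1f'%(q@ex,q@ey))
W=cloud(c);x,y,z=np.moveaxis(W,2,0);ox=(W[...,:2]-H)@ex;oy=(W[...,:2]-H)@ey
m=(z>158)&(z<172)&(ox<0)&(ox>-160)&(abs(oy)<190);print(oy[m].min(),oy[m].max(),ox[m].min(),m.sum())
for p in((569.5,-220),(403,-235.5)):
    q=np.array(p)-H;print(q@ex,q@ey)
plan((569.5,-220,330,1.705),(403,-235.5,330,1.705))
E
```

```text
(390, 222) [ 646.  -160.3  167. ] ox -132.4 oy 154.6
(412, 520) [ 338.7 -180.4  167. ] ox -137.2 oy -153.3
(555, 512) [ 349.6 -325.6  167. ] ox 8.4 oy -154.2
(528, 218) [ 653.2 -305.8  167. ] ox 13.2 oy 150.0
bar (277, 262) [617.6 -50.   62. ] ox -244.7 oy 135.3
bar (297, 503) [347.6 -74.2  62. ] ox -242.4 oy -135.8
-155.22492362499958 188.69015122124395 -138.76183052031018 832
-79.0973826332033 73.55442923833091
-77.1463471282568 -93.65410361947046
at [486.8 226.6 388.1] yaw 2.748 F [ 0.2 -1.1 -0.6] w 87.8 t 9.6 j [ 0.37  0.01  1.04  0.    2.09 -0.81]
  -> (569.5, -220, 330, 1.705) d_tool(m) -0.2475 -0.3809 0.0581 then turn 1.043 minrows 11.4
  -> (403, -235.5, 330, 1.705) d_tool(m) 0.0069 -0.1671 -0.0000 then turn -0.000 minrows 4.2
```

Request:
carry_out:
  commands: [1,0,0,0,0.13,1,0,0,0,0.13,1,0,0,0,0.13,1,0,0,0,0.13,1,0,0,0,0.13,1,0,0,0,0.13,1,0,0,0,0.13,1,0,0,0,0.13]

```text
time_s: 10.35
tool_pos: [486.4, 222.2, 390.4]
eef_rot: [0.0, 0.659, 0.752, -0.0]
contact_force: [-0.4, -0.2, -0.3]
gripper_width: 87.5
```

```bash
python3 - <<'E'
from h import *
plan((569.5,-220,340,1.705),(569.5,-220,239.5))
E
```

```text
at [486.4 222.2 390.4] yaw 1.702 F [-0.4 -0.2 -0.3] w 87.5 t 10.3 j [ 0.37  0.    1.04 -0.    2.1   0.23]
  -> (569.5, -220, 340, 1.705) d_tool(m) -0.4492 0.0244 0.0504 then turn -0.003 minrows 11.3
  -> (569.5, -220, 239.5) d_tool(m) 0.0000 0.0000 0.1005 then turn -0.000 minrows 2.5
```

Request:
carry_out:
  commands: [1,-0.04,0.002,0,0,1,-0.04,0.002,0,0,1,-0.04,0.002,0,0,1,-0.04,0.002,0,0,1,-0.04,0.002,0.01,0,1,-0.04,0.002,0.01,0,1,-0.04,0.002,0.01,0,1,-0.04,0.002,0.01,0,1,-0.04,0.002,0.01,0,1,-0.04,0.002,0,0]

```text
time_s: 11.35
tool_pos: [560.0, -172.7, 338.7]
eef_rot: [-0.001, 0.657, 0.754, -0.001]
contact_force: [-0.2, 0.8, -0.2]
gripper_width: 88.1
```

Request:
carry_out:
  commands: [1,-0.049,0.004,0,-0.003,1,0,0,0,0]

```text
time_s: 11.55
tool_pos: [570.9, -224.3, 337.4]
eef_rot: [-0.001, 0.658, 0.753, -0.001]
contact_force: [0.1, -0.8, -0.9]
gripper_width: 87.8
```

```bash
python3 - <<'E'
from h import *
plan((569.5,-220,340,1.705),(569.5,-220,239.5))
c=snap('side','s7');cv2.imwrite('pics/s7z.png',cv2.resize(c['image'][60:260,200:400,::-1],None,fx=3,fy=3,interpolation=cv2.INTER_CUBIC))
c=snap('top','t7');cv2.imwrite('pics/t7z.png',cv2.resize(c['image'][130:310,120:300,::-1],None,fx=3.3,fy=3.3,interpolation=cv2.INTER_CUBIC))
E
```

```text
at [ 570.9 -224.3  337.4] yaw 1.705 F [ 0.1 -0.8 -0.9] w 87.8 t 11.6 j [-0.43  0.18  0.95 -0.    2.01 -0.56]
  -> (569.5, -220, 340, 1.705) d_tool(m) 0.0044 -0.0008 -0.0026 then turn -0.000 minrows 0.1
  -> (569.5, -220, 239.5) d_tool(m) 0.0000 0.0000 0.1005 then turn -0.000 minrows 2.5
```

View pics/s7z.png

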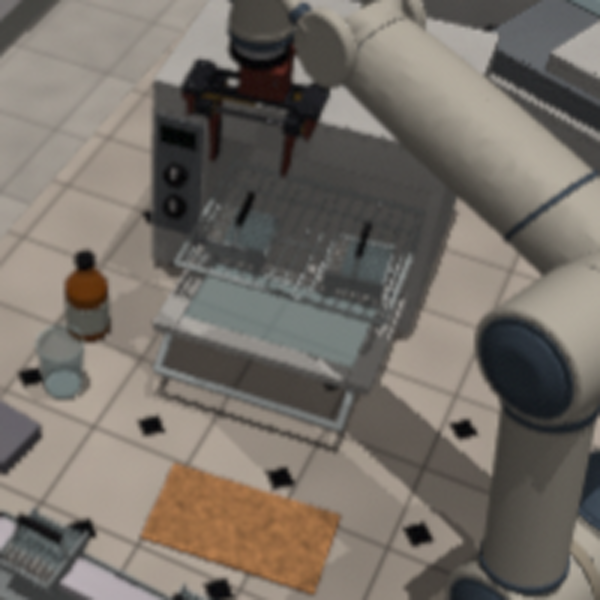

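View pics/t7z.png

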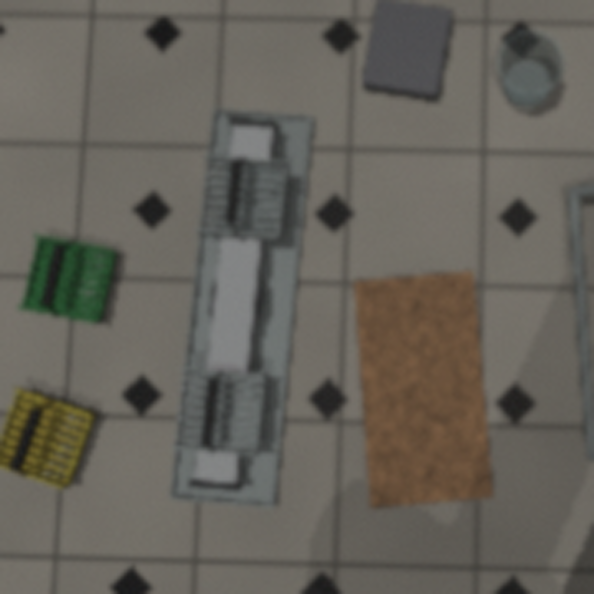

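Request:
carry_out:
  commands: [1,0.0045,-0.001,0.025,0,1,0,0,0.025,0,1,0,0,0.02,0,1,0,0,0.015,0,1,0,0,0.01,0,1,0,0,0.003,0,1,0,0,0,0]

```text
time_s: 12.35
tool_pos: [570.0, -213.4, 242.3]
eef_rot: [0.0, 0.656, 0.755, 0.0]
contact_force: [-0.4, 0.1, 0.5]
gripper_width: 88.0
```

Request:
carry_out:
  commands: [0,0,0,0,0,0,0,0,0,0,0,0,0,0,0,0,0,0,0,0,0,0,0,0,0,0,0,0,0,0,0,0,0,0,0]

```text
time_s: 13.05
tool_pos: [570.0, -214.0, 241.6]
eef_rot: [-0.0, 0.656, 0.755, -0.0]
contact_force: [-0.8, 0.8, -0.2]
gripper_width: 35.1
```

Request:
carry_out:
  commands: [0,0,0,0,0,0,0,0,0,0,0,0,0,0,0,0,0,0,0,0,0,0,0,0,0]

```text
time_s: 13.55
tool_pos: [570.1, -213.9, 241.7]
eef_rot: [-0.0, 0.656, 0.755, 0.0]
contact_force: [-0.4, 0.2, -0.8]
gripper_width: 9.9
```

Request:
carry_out:
  commands: [0,0,0,-0.005,0,0,0,0,-0.01,0,0,0,0,-0.015,0,0,0,0,-0.02,0,0,0,0,-0.02,0]

```text
time_s: 14.05
tool_pos: [569.9, -214.0, 312.9]
eef_rot: [-0.0, 0.656, 0.755, -0.0]
contact_force: [-0.5, -0.2, -2.0]
gripper_width: 9.9
```

```bash
python3 - <<'E'
from h import *
plan((471,106,330,1.675))
for f in('t7','s7'):
    c=load(f);W=cloud(c);hsv=cv2.cvtColor(c['image'],cv2.COLOR_RGB2HSV);z=W[...,2]
    m=(hsv[...,0]<18)&(hsv[...,1]>90)&(z>-5)&(z<20)
    nlab,l,s,cc=cv2.connectedComponentsWithStats(m.astype(np.uint8))
    k=1+np.argmax(s[1:,4]); P=W[l==k]; print('mat',s[k],np.nanmean(P,0),cv2.minAreaRect(P[:,:2].astype(np.float32)))
E
```

```text
at [ 569.9 -214.   312.9] yaw 1.711 F [-0.5 -0.2 -2. ] w 9.9 t 14.1 j [-0.42  0.15  1.03 -0.    1.96 -0.56]
  -> (471, 106, 330, 1.675) d_tool(m) 0.3306 -0.0533 -0.0171 then turn 0.036 minrows 8.4
mat [ 228  213   41   70 2398] [409.39040059 100.1510299    7.89760195] ((410.9978942871094, 100.3613510131836), (234.45785522460938, 125.84249114990234), 5.996652126312256)
mat [ 247  215   66   43 1634] [412.55322697 102.24112504   5.70423877] ((415.56158447265625, 98.49064636230469), (239.2102508544922, 140.75682067871094), 6.195651054382324)
```

Request:
carry_out:
  commands: [0,0.033,-0.005,0,0,0,0.033,-0.005,0,0,0,0.033,-0.005,0,0,0,0.033,-0.005,0,0,0,0.033,-0.005,0,0,0,0.033,-0.006,0,0,0,0.033,-0.006,0.0,0,0,0.033,-0.006,0,0,0,0.033,-0.006,0,0,0,0.038,-0.006,0,0.036]

```text
time_s: 15.05
tool_pos: [468.2, 110.9, 312.7]
eef_rot: [0.0, 0.67, 0.742, 0.0]
contact_force: [-0.9, 0.0, -1.5]
gripper_width: 9.8
```

Request:
carry_out:
  commands: [0,0,0,0.03,0,0,0,0,0.03,0,0,0,0,0.03,0,0,0,0,0.03,0,0,0,0,0.03,0]

```text
time_s: 15.55
tool_pos: [468.9, 110.1, 161.5]
eef_rot: [0.0, 0.669, 0.743, 0.0]
contact_force: [0.5, 0.6, -2.5]
gripper_width: 10.1
```

```bash
python3 - <<'E'
from h import *
plan((470.5,113,90,1.675))
c=snap('top','t8');cv2.imwrite('pics/t8z.png',cv2.resize(c['image'][130:310,160:340,::-1],None,fx=3.3,fy=3.3,interpolation=cv2.INTER_CUBIC))
E
```

```text
at [468.9 110.1 161.5] yaw 1.675 F [ 0.5  0.6 -2.5] w 10.1 t 15.6 j [ 0.16 -0.23  1.67 -0.    1.7   0.06]
  -> (470.5, 113, 90, 1.675) d_tool(m) 0.0027 0.0019 0.0715 then turn -0.000 minrows 1.8
```

View pics/t8z.png

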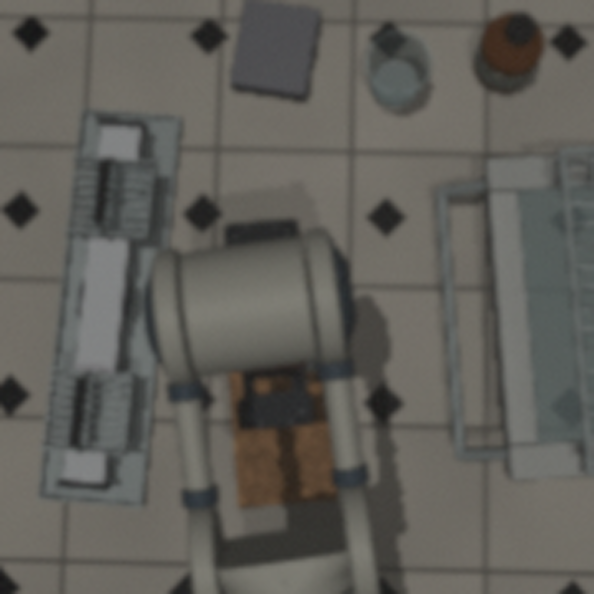

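Mat (235–330, 375–505 in the crop) is unmoved. I lower the rest of the way.

Request:
carry_out:
  commands: [0,0.0025,0.002,0.025,0,0,0,0,0.02,0,0,0,0,0.012,0,0,0,0,0.007,0,0,0,0,0.003,0,0,0,0,0.003,0,0,0,0,0,0]

```text
time_s: 16.3
tool_pos: [470.8, 112.8, 92.3]
eef_rot: [0.0, 0.669, 0.743, 0.0]
contact_force: [0.8, 0.2, -2.4]
gripper_width: 9.9
```

Request:
carry_out:
  commands: [0,0,0,0.001,0,0,0,0,0.001,0,0,0,0,0.0005,0,0,0,0,0,0]

```text
time_s: 16.7
tool_pos: [470.9, 112.9, 89.9]
eef_rot: [0.0, 0.669, 0.743, 0.001]
contact_force: [-1.5, 0.7, 0.9]
gripper_width: 9.9
```

Request:
carry_out:
  commands: [0.6,0,0,0,0,0.6,0,0,0,0,0.6,0,0,0,0,0.6,0,0,-0.005,0,0.6,0,0,-0.02,0,0.6,0,0,-0.035,0,0.6,0,0,-0.04,0,0.6,0,0,-0.04,0,0.6,0,0,-0.04,0,0.6,0,0,-0.04,0]

```text
time_s: 17.7
tool_pos: [470.3, 112.7, 311.3]
eef_rot: [0.0, 0.669, 0.743, 0.0]
contact_force: [1.0, -0.0, 0.1]
gripper_width: 52.8
```

```bash
python3 - <<'E'
from h import *
plan((403,-220,340,1.71),(403,-236,340),(403,-236,240))
c=snap('side','s8');cv2.imwrite('pics/s8z.png',cv2.resize(c['image'][60:300,180:420,::-1],None,fx=2.5,fy=2.5,interpolation=cv2.INTER_CUBIC))
E
```

```text
at [470.3 112.7 311.3] yaw 1.675 F [ 1.  -0.   0.1] w 52.8 t 17.7 j [ 0.16 -0.19  1.37 -0.    1.96  0.06]
  -> (403, -220, 340, 1.71) d_tool(m) -0.3239 -0.1014 -0.0287 then turn -0.035 minrows 8.5
  -> (403, -236, 340) d_tool(m) -0.0158 -0.0022 -0.0000 then turn -0.000 minrows 0.4
  -> (403, -236, 240) d_tool(m) 0.0000 0.0000 0.1000 then turn -0.000 minrows 2.5
```

View pics/s8z.png

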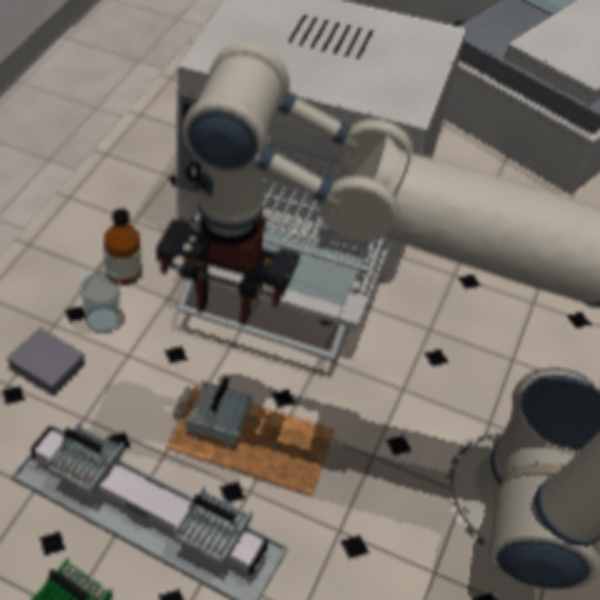

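Dry rack A stands upright on the mat (215,410 in the crop). Now rack B.

Request:
carry_out:
  commands: [1,-0.034,-0.011,-0.003,0,1,-0.034,-0.011,-0.004,0,1,-0.034,-0.011,-0.004,0,1,-0.034,-0.011,-0.004,0,1,-0.034,-0.011,-0.004,0,1,-0.034,-0.011,-0.004,0,1,-0.034,-0.011,-0.004,0,1,-0.034,-0.011,-0.002,0,1,-0.034,-0.008,0,0,1,-0.034,-0.008,0,-0.036]

```text
time_s: 18.75
tool_pos: [401.9, -237.7, 338.7]
eef_rot: [0.001, 0.656, 0.755, 0.0]
contact_force: [0.8, 0.1, 0.6]
gripper_width: 88.2
```

Request:
carry_out:
  commands: [1,0,0,0,0,1,0,0,0,0]

```text
time_s: 18.95
tool_pos: [402.2, -236.5, 338.1]
eef_rot: [-0.0, 0.657, 0.754, 0.0]
contact_force: [0.1, -0.5, -0.4]
gripper_width: 87.2
```

```bash
python3 - <<'E'
from h import *
plan((403,-236,240,1.71))
E
```

```text
at [ 402.2 -236.5  338.1] yaw 1.709 F [ 0.1 -0.5 -0.4] w 87.2 t 18.9 j [-0.6  -0.22  1.34  0.    2.02 -0.74]
  -> (403, -236, 240, 1.71) d_tool(m) 0.0004 0.0009 0.0981 then turn -0.001 minrows 2.5
```

Request:
carry_out:
  commands: [0.6,0,0.001,0.025,0,0.6,0,0,0.025,0,0.6,0,0,0.02,0,0.6,0,0,0.015,0,0.6,0,0,0.01,0,0.6,0,0,0.003,0,0,0,0,0,0,0,0,0,0,0,0,0,0,0,0,0,0,0,0,0]

```text
time_s: 19.95
tool_pos: [403.6, -236.2, 240.9]
eef_rot: [0.001, 0.656, 0.755, 0.0]
contact_force: [-0.1, -0.1, 0.1]
gripper_width: 24.0
```

Request:
carry_out:
  commands: [0,0,0,0,0,0,0,0,0,0,0,0,0,0,0,0,0,0,0,0]

```text
time_s: 20.35
tool_pos: [403.5, -236.1, 240.3]
eef_rot: [0.0, 0.656, 0.755, 0.0]
contact_force: [1.8, -0.1, 0.6]
gripper_width: 9.9
```

Request:
carry_out:
  commands: [0,0,0,-0.005,0,0,0,0,-0.01,0,0,0,0,-0.015,0,0,0,0,-0.02,0,0,0,0,-0.02,0]

```text
time_s: 20.85
tool_pos: [403.2, -236.0, 311.2]
eef_rot: [-0.0, 0.656, 0.755, -0.0]
contact_force: [0.7, 0.1, -1.7]
gripper_width: 9.6
```

```bash
python3 - <<'E'
from h import *
plan((410,-70,312),(351.5,94,312,1.675),(351.5,94,92))
c=snap('top','t9');W=cloud(c);hsv=cv2.cvtColor(c['image'],cv2.COLOR_RGB2HSV);z=W[...,2]
m=(hsv[...,0]<18)&(hsv[...,1]>90)&(z>-5)&(z<20)
nlab,l,s,cc=cv2.connectedComponentsWithStats(m.astype(np.uint8))
k=1+np.argmax(s[1:,4]); P=W[l==k]; print('mat',s[k],np.nanmean(P,0),cv2.minAreaRect(P[:,:2].astype(np.float32)))
E
```

```text
at [ 403.2 -236.   311.2] yaw 1.711 F [ 0.7  0.1 -1.7] w 9.6 t 20.9 j [-0.6  -0.23  1.41 -0.    1.97 -0.74]
  -> (410, -70, 312) d_tool(m) 0.1634 0.0299 -0.0008 then turn -0.000 minrows 4.2
  -> (351.5, 94, 312, 1.675) d_tool(m) 0.1706 -0.0351 -0.0000 then turn 0.036 minrows 4.4
  -> (351.5, 94, 92) d_tool(m) 0.0000 0.0000 0.2200 then turn -0.000 minrows 5.5
mat [ 228  213   41   70 1715] [384.62536019  98.17150246   7.8631245 ] ((410.9095153808594, 100.31497192382812), (234.80044555664062, 125.10450744628906), 6.0163350105285645)
```

Request:
carry_out:
  commands: [0,0.033,0.006,0,0,0,0.033,0.006,0,0,0,0.033,0.006,0,0,0,0.033,0.006,0,0,0,0.032,0.006,0,0,0,0.034,-0.007,0,0,0,0.034,-0.007,0,0,0,0.034,-0.007,0,0,0,0.034,-0.007,0,0,0,0.034,-0.007,0,0.036]

```text
time_s: 21.9
tool_pos: [351.1, 95.0, 310.2]
eef_rot: [0.0, 0.67, 0.743, 0.0]
contact_force: [-0.3, 0.3, -2.9]
gripper_width: 9.9
```

Request:
carry_out:
  commands: [0,0,0,0.03,0,0,0,0,0.03,0,0,0,0,0.03,0,0,0,0,0.03,0,0,0,0,0.03,0]

```text
time_s: 22.4
tool_pos: [351.6, 94.0, 158.9]
eef_rot: [0.0, 0.669, 0.743, 0.0]
contact_force: [0.3, 0.3, -3.2]
gripper_width: 9.5
```

```bash
python3 - <<'E'
from h import *
plan((351.5,94,90,1.675))
c=snap('side','s10');cv2.imwrite('pics/s10z.png',cv2.resize(c['image'][60:300,180:420,::-1],None,fx=2.5,fy=2.5,interpolation=cv2.INTER_CUBIC))
E
```

```text
at [351.6  94.  158.9] yaw 1.675 F [ 0.3  0.3 -3.2] w 9.5 t 22.4 j [ 0.17 -0.58  1.93 -0.    1.79  0.06]
  -> (351.5, 94, 90, 1.675) d_tool(m) 0.0001 -0.0001 0.0689 then turn -0.000 minrows 1.7
```

View pics/s10z.png

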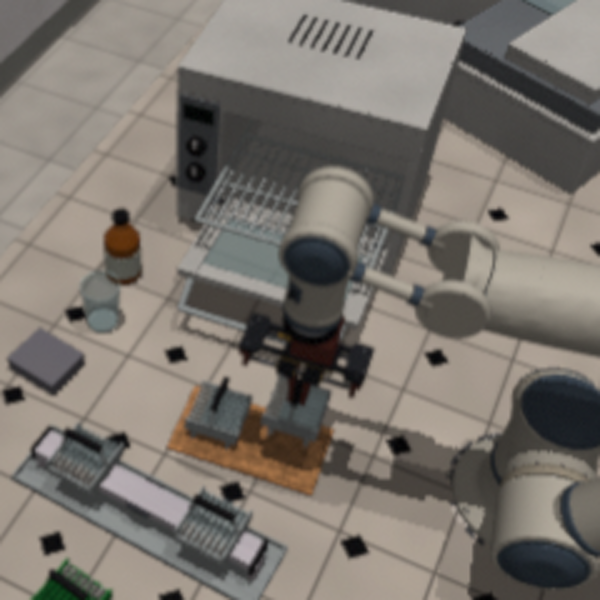

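Request:
carry_out:
  commands: [0,0,0,0.025,0,0,0,0,0.02,0,0,0,0,0.012,0,0,0,0,0.006,0,0,0,0,0.003,0,0,0,0,0,0]

```text
time_s: 23.05
tool_pos: [352.1, 94.0, 94.8]
eef_rot: [0.0, 0.669, 0.743, 0.0]
contact_force: [-0.6, -0.6, -3.4]
gripper_width: 9.6
```

Request:
carry_out:
  commands: [0,0,0,0.001,0,0,0,0,0.001,0,0,0,0,0.001,0,0,0,0,0,0]

```text
time_s: 23.45
tool_pos: [351.9, 94.0, 91.2]
eef_rot: [0.0, 0.669, 0.743, 0.0]
contact_force: [-0.5, -0.6, -3.4]
gripper_width: 9.6
```

Request:
carry_out:
  commands: [0,0,0,0.001,0,0,0,0,0.001,0,0,0,0,0.001,0,0,0,0,0,0]

```text
time_s: 23.85
tool_pos: [351.8, 94.0, 88.2]
eef_rot: [-0.0, 0.669, 0.743, 0.0]
contact_force: [0.1, 0.2, -2.6]
gripper_width: 9.9
```

Request:
carry_out:
  commands: [0,0,0,0.001,0,0,0,0,0.0005,0,0,0,0,0,0]

```text
time_s: 24.15
tool_pos: [352.0, 94.1, 88.2]
eef_rot: [0.0, 0.669, 0.743, 0.0]
contact_force: [-3.9, -0.3, 6.0]
gripper_width: 9.9
```

Contact felt (+6 N). I release and lift.

Request:
carry_out:
  commands: [0.5,0,0,-0.001,0,0.5,0,0,0,0,0.5,0,0,0,0,0.5,0,0,-0.005,0,0.5,0,0,-0.02,0,0.5,0,0,-0.035,0,0.5,0,0,-0.04,0,0.5,0,0,-0.04,0,0.5,0,0,-0.04,0,0.5,0,0,-0.04,0]

```text
time_s: 25.15
tool_pos: [351.7, 93.9, 309.6]
eef_rot: [0.0, 0.669, 0.743, 0.0]
contact_force: [0.2, -0.7, 1.1]
gripper_width: 43.8
```

Request:
carry_out:
  commands: [0.5,-0.04,0,0,0,0.5,-0.04,0,0,0,0.5,-0.04,0,0,0,0.5,-0.04,0,0,0,0.5,-0.03,0.03,0,0,0.5,-0.03,0.03,0,0]

```text
time_s: 25.75
tool_pos: [434.9, -120.5, 308.7]
eef_rot: [0.001, 0.67, 0.742, 0.0]
contact_force: [0.5, 1.1, 0.5]
gripper_width: 43.7
```

```bash
python3 - <<'E'
from h import *
plan()
c=snap('top','t11');cv2.imwrite('pics/t11z.png',cv2.resize(c['image'][130:310,120:320,::-1],None,fx=3.3,fy=3.3,interpolation=cv2.INTER_CUBIC))
c=snap('side','s11');cv2.imwrite('pics/s11z.png',cv2.resize(c['image'][200:310,180:330,::-1],None,fx=4,fy=4,interpolation=cv2.INTER_CUBIC))
E
```

```text
at [ 434.9 -120.5  308.7] yaw 1.673 F [0.5 1.1 0.5] w 43.7 t 25.8 j [-0.35 -0.28  1.45  0.    1.97 -0.45]
```

View pics/t11z.png

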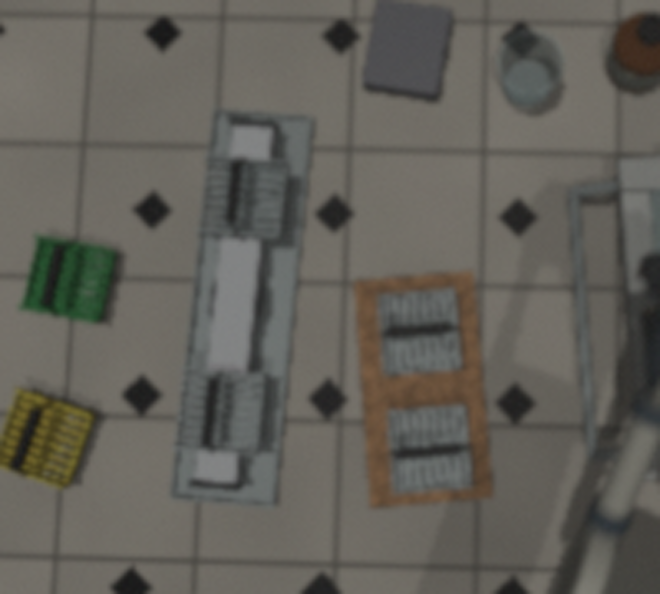

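View pics/s11z.png

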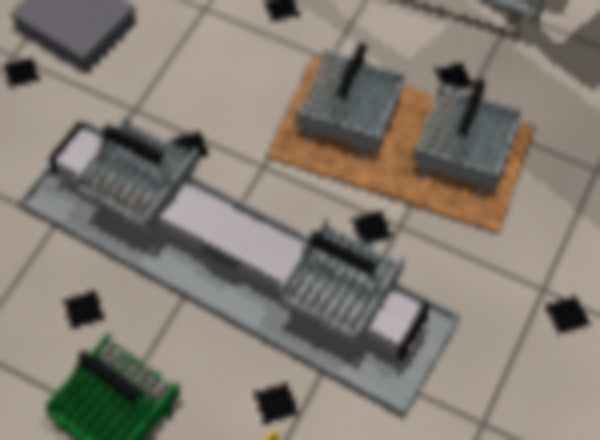

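```bash
python3 - <<'E'
from h import *
for f in('t11','s11'):
    c=load(f);W=cloud(c);V=c['image'].max(2)
    x,y,z=np.moveaxis(W,2,0)
    m=(V<75)&(z>95)&(z<145)&(x>300)&(x<700)&(y>220)&(y<380)
    nl,l,s,cc=cv2.connectedComponentsWithStats(m.astype(np.uint8))
    for k in range(1,nl):
        if s[k,4]>8:P=W[l==k];print(f,s[k],np.median(P,0).round(1),cv2.minAreaRect(P[:,:2].astype(np.float32)))
E
```

```text
t11 [189 178   5  22  73] [598.8 287.1 126.3] ((598.9483032226562, 287.7994079589844), (10.144607543945312, 67.76454162597656), 87.73995208740234)
t11 [181 243   6  23  81] [385.2 300.  127.1] ((385.205322265625, 300.1339416503906), (10.610989570617676, 70.5461196899414), 84.48611450195312)
s11 [205 232  16  10  60] [601.3 291.5 124.2] ((603.2421264648438, 290.2895812988281), (13.259134292602539, 65.28150177001953), 88.0473403930664)
s11 [257 259  17  11  67] [383.3 304.5 124.8] ((387.3977355957031, 302.7455139160156), (10.117046356201172, 62.625762939453125), 89.2059097290039)
```

```bash
python3 - <<'E'
from h import *
plan((600.5,289,310),(600.5,289,310,3.08))
E
```

```text
at [ 436.4 -121.4  304.4] yaw 1.672 F [-0.4 -0.2 -0.8] w 44.0 t 25.9 j [-0.35 -0.27  1.45 -0.    1.97 -0.45]
  -> (600.5, 289, 310) d_tool(m) 0.3918 0.2045 -0.0056 then turn -0.000 minrows 11.1
  -> (600.5, 289, 310, 3.08) d_tool(m) 0.0000 0.0000 -0.0000 then turn -1.408 minrows 10.8
```

Request:
carry_out:
  commands: [0.5,0.033,0.017,0,0,0.5,0.033,0.017,0,0,0.5,0.033,0.017,0,0,0.5,0.033,0.017,0,0,0.5,0.033,0.017,0,0,0.5,0.033,0.017,0,0,0.5,0.033,0.017,0,0,0.5,0.033,0.017,0,0,0.5,0.033,0.017,0,0,0.5,0.033,0.017,0,0]

```text
time_s: 26.85
tool_pos: [568.7, 229.1, 308.4]
eef_rot: [0.0, 0.669, 0.743, 0.0]
contact_force: [0.1, -0.5, 0.2]
gripper_width: 43.7
```

Request:
carry_out:
  commands: [0.5,0.033,0.017,0,0,0.5,0.028,0.017,0,0,0.5,0,0,0,-0.14,0.5,0,0,0,-0.14,0.5,0,0,0,-0.14,0.5,0,0,0,-0.14,0.5,0,0,0,-0.14,0.5,0,0,0,-0.14,0.5,0,0,0,-0.14,0.5,0,0,0,-0.14]

```text
time_s: 27.85
tool_pos: [595.9, 291.8, 308.5]
eef_rot: [0.0, 0.169, 0.986, 0.0]
contact_force: [0.4, 0.8, 0.3]
gripper_width: 44.2
```

Request:
carry_out:
  commands: [0.5,0,0,0,-0.14,0.5,0,0,0,-0.148,0.5,0,0,0,0]

```text
time_s: 28.15
tool_pos: [596.0, 291.7, 308.4]
eef_rot: [0.0, 0.028, 1.0, 0.0]
contact_force: [-0.6, 0.5, 0.2]
gripper_width: 43.4
```

```bash
python3 - <<'E'
from h import *
plan((600.5,289,210,3.08),(600.5,289,116,3.08))
E
```

```text
at [596.  291.7 308.4] yaw 3.085 F [-0.6  0.5  0.2] w 43.4 t 28.1 j [ 0.4   0.3   0.86  0.    1.98 -1.11]
  -> (600.5, 289, 210, 3.08) d_tool(m) -0.0047 -0.0025 0.0984 then turn 0.005 minrows 2.5
  -> (600.5, 289, 116, 3.08) d_tool(m) 0.0000 0.0000 0.0940 then turn -0.000 minrows 2.4
```

Request:
carry_out:
  commands: [0.5,-0.0045,-0.0025,0.03,0.005,0.5,0,0,0.035,0,0.5,0,0,0.035,0,0.5,0,0,0.035,0,0.5,0,0,0.03,0,0.5,0,0,0.015,0,0.5,0,0,0.008,0,0.5,0,0,0.004,0,0.5,0,0,0,0]

```text
time_s: 29.05
tool_pos: [601.4, 288.9, 116.9]
eef_rot: [0.001, 0.032, 0.999, 0.0]
contact_force: [0.2, -0.6, 0.5]
gripper_width: 43.8
```

Request:
carry_out:
  commands: [0,0,0,0,0,0,0,0,0,0,0,0,0,0,0,0,0,0,0,0,0,0,0,0,0,0,0,0,0,0]

```text
time_s: 29.65
tool_pos: [601.1, 288.6, 115.9]
eef_rot: [0.0, 0.032, 0.999, -0.0]
contact_force: [-1.0, -1.3, 0.6]
gripper_width: 9.8
```

```bash
python3 - <<'E'
from h import *
plan()
c=snap('side','s12');cv2.imwrite('pics/s12z.png',cv2.resize(c['image'][180:310,180:330,::-1],None,fx=4,fy=4,interpolation=cv2.INTER_CUBIC))
E
```

```text
at [601.1 288.6 115.9] yaw 3.078 F [-1.  -1.3  0.6] w 9.8 t 29.6 j [ 0.4   0.28  1.23 -0.    1.63 -1.11]
```

View pics/s12z.png

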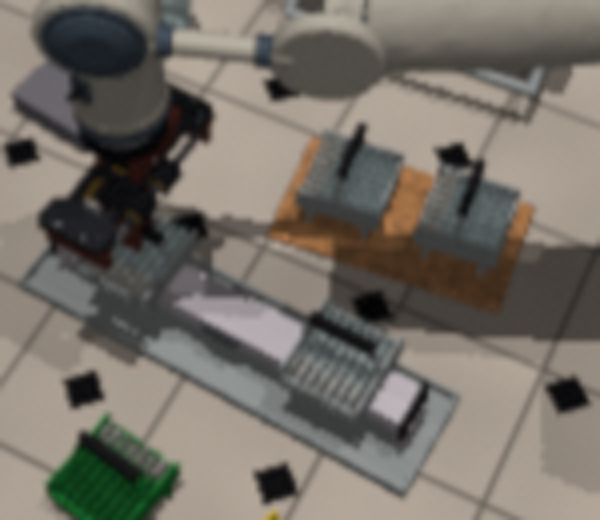

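The strip is gripped (9.8 mm). Now pull straight up in small steps.

Request:
carry_out:
  commands: [0,0,0,-0.003,0,0,0,0,-0.003,0,0,0,0,-0.003,0,0,0,0,-0.003,0,0,0,0,-0.003,0]

```text
time_s: 30.2
tool_pos: [601.5, 289.0, 133.1]
eef_rot: [0.001, 0.032, 0.999, 0.001]
contact_force: [-0.2, -1.3, -1.3]
gripper_width: 10.1
```

Request:
carry_out:
  commands: [0,0,0,-0.004,0,0,0,0,-0.004,0,0,0,0,-0.006,0,0,0,0,-0.006,0,0,0,0,-0.006,0]

```text
time_s: 30.7
tool_pos: [601.1, 288.7, 157.5]
eef_rot: [0.0, 0.032, 0.999, 0.0]
contact_force: [-0.3, 0.6, -1.3]
gripper_width: 9.9
```

Request:
carry_out:
  commands: [0,0,0,-0.03,0,0,0,0,-0.035,0,0,0,0,-0.035,0,0,0,0,-0.035,0,0,0,0,-0.03,0]

```text
time_s: 31.2
tool_pos: [600.9, 288.6, 324.5]
eef_rot: [0.001, 0.032, 0.999, 0.0]
contact_force: [0.2, -0.3, -2.0]
gripper_width: 10.0
```

```bash
python3 - <<'E'
from h import *
plan((560,0,330),(596,-200,330),(596,-200,330,1.652))
c=snap('side','s13');cv2.imwrite('pics/s13z.png',cv2.resize(c['image'][150:310,150:330,::-1],None,fx=3.5,fy=3.5,interpolation=cv2.INTER_CUBIC))
E
```

```text
at [600.9 288.6 324.5] yaw 3.078 F [ 0.2 -0.3 -2. ] w 10.0 t 31.2 j [ 0.4   0.32  0.81 -0.    2.01 -1.11]
  -> (560, 0, 330) d_tool(m) 0.0224 -0.2906 -0.0055 then turn -0.000 minrows 7.3
  -> (596, -200, 330) d_tool(m) -0.0487 -0.1973 -0.0000 then turn -0.000 minrows 5.1
  -> (596, -200, 330, 1.652) d_tool(m) 0.0000 0.0000 -0.0000 then turn 1.426 minrows 11.0
```

View pics/s13z.png

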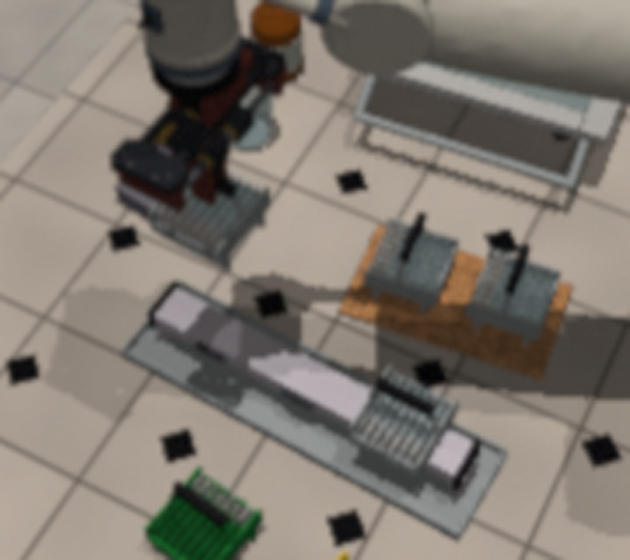

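Request:
carry_out:
  commands: [0,0.003,-0.036,0,0,0,0.003,-0.036,0,0,0,0.003,-0.036,0,0,0,0.003,-0.036,0,0,0,0.003,-0.036,0,0,0,0.003,-0.036,0,0,0,0.002,-0.037,0,0,0,0.002,-0.037,0,0,0,0,0,0,0.14,0,0,0,0,0.14]

```text
time_s: 32.25
tool_pos: [560.3, -0.7, 321.1]
eef_rot: [-0.0, 0.175, 0.985, -0.0]
contact_force: [0.9, -0.0, -1.3]
gripper_width: 9.5
```

Request:
carry_out:
  commands: [0,0,0,0,0.14,0,0,0,0,0.14,0,0,0,0,0.14,0,0,0,0,0.14,0,0,0,0,0.14,0,0,0,0,0.14,0,0,0,0,0.14,0,0,0,0,0.14]

```text
time_s: 33.05
tool_pos: [560.4, 0.7, 320.9]
eef_rot: [-0.0, 0.67, 0.742, -0.0]
contact_force: [0.2, -0.1, -2.2]
gripper_width: 9.7
```

```bash
python3 - <<'E'
from h import *
plan((596,-215,330,1.652),(596,-215,243))
E
```

```text
at [560.4   0.7 320.9] yaw 1.672 F [ 0.2 -0.1 -2.2] w 9.7 t 33.0 j [-0.06  0.02  1.15 -0.    1.97 -0.16]
  -> (596, -215, 330, 1.652) d_tool(m) -0.2182 0.0136 -0.0091 then turn 0.020 minrows 5.5
  -> (596, -215, 243) d_tool(m) 0.0000 0.0000 0.0870 then turn -0.000 minrows 2.2
```

Request:
carry_out:
  commands: [0,-0.036,0.002,0,0,0,-0.036,0.002,0,0,0,-0.036,0.002,0,0,0,-0.036,0.002,0,0,0,-0.037,0.003,0,0,0,-0.037,0.003,0,0.02,0,0,0,0,0,0,0,0,0,0]

```text
time_s: 33.85
tool_pos: [597.6, -215.3, 320.3]
eef_rot: [-0.001, 0.676, 0.737, -0.0]
contact_force: [0.3, 0.0, -1.5]
gripper_width: 9.7
```

```bash
python3 - <<'E'
from h import *
plan((596,-215,241,1.652))
c=snap('top','t14');cv2.imwrite('pics/t14z.png',cv2.resize(c['image'][130:300,270:440,::-1],None,fx=3.3,fy=3.3,interpolation=cv2.INTER_CUBIC))
c=snap('side','s14');cv2.imwrite('pics/s14z.png',cv2.resize(c['image'][40:200,220:380,::-1],None,fx=3.5,fy=3.5,interpolation=cv2.INTER_CUBIC))
E
```

```text
at [ 597.6 -215.3  320.3] yaw 1.656 F [ 0.3  0.  -1.5] w 9.7 t 33.9 j [-0.4   0.23  0.93  0.    1.99 -0.48]
  -> (596, -215, 241, 1.652) d_tool(m) 0.0004 -0.0016 0.0793 then turn 0.004 minrows 2.0
```

View pics/s14z.png

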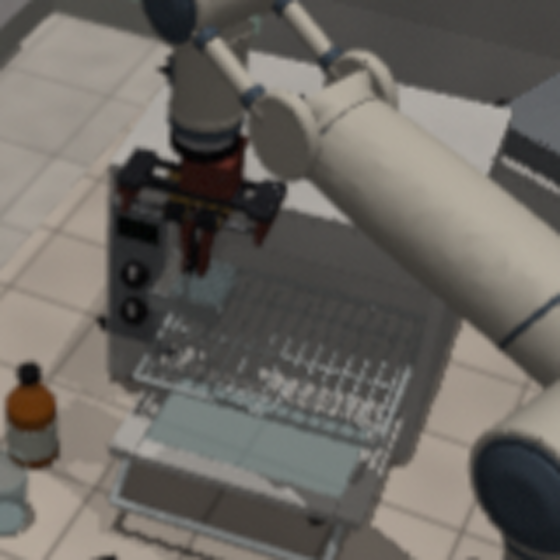

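Request:
carry_out:
  commands: [0,0,-0.015,0.02,0.004,0,0,0,0.02,0,0,0,0,0.015,0,0,0,0,0.01,0,0,0,0,0.006,0,0,0,0,0.003,0,0,0,0,0,0]

```text
time_s: 34.65
tool_pos: [582.9, -215.6, 247.9]
eef_rot: [0.0, 0.677, 0.736, 0.0]
contact_force: [-0.3, 0.4, -2.1]
gripper_width: 9.9
```

Request:
carry_out:
  commands: [0,0,0,0.001,0,0,0,0,0.001,0,0,0,0,0.001,0,0,0,0,0,0]

```text
time_s: 35.05
tool_pos: [582.8, -215.9, 244.6]
eef_rot: [-0.0, 0.677, 0.736, -0.0]
contact_force: [0.3, 0.5, -2.9]
gripper_width: 9.8
```

Request:
carry_out:
  commands: [0,0,0,0.001,0,0,0,0,0.001,0,0,0,0,0.001,0,0,0,0,0.001,0,0,0,0,0,0]

```text
time_s: 35.55
tool_pos: [582.8, -215.8, 240.4]
eef_rot: [-0.0, 0.677, 0.736, -0.0]
contact_force: [-0.0, -0.2, -2.4]
gripper_width: 9.8
```

Request:
carry_out:
  commands: [0,0,0,0.001,0,0,0,0,0.0005,0,0,0,0,0,0]

```text
time_s: 35.85
tool_pos: [582.8, -215.9, 239.1]
eef_rot: [-0.0, 0.677, 0.736, -0.0]
contact_force: [-0.5, 0.1, -2.3]
gripper_width: 9.7
```

Request:
carry_out:
  commands: [0,0,0,0.001,0,0,0,0,0.0005,0,0,0,0,0,0]

```text
time_s: 36.15
tool_pos: [582.8, -215.9, 237.8]
eef_rot: [0.0, 0.677, 0.736, 0.0]
contact_force: [-1.0, -0.2, -0.4]
gripper_width: 9.7
```

Request:
carry_out:
  commands: [0,0,0,0.001,0,0,0,0,0,0]

```text
time_s: 36.35
tool_pos: [582.8, -216.0, 237.8]
eef_rot: [0.001, 0.677, 0.736, 0.0]
contact_force: [-1.1, -0.3, 2.9]
gripper_width: 9.5
```

Standing (force now upward). I release and rise.

Request:
carry_out:
  commands: [0.5,0,0,0,0,0.5,0,0,0,0,0.5,0,0,0,0,0.5,0,0,-0.005,0,0.5,0,0,-0.015,0,0.5,0,0,-0.02,0,0.5,0,0,-0.03,0,0.5,0,0,-0.03,0]

```text
time_s: 37.15
tool_pos: [582.6, -215.8, 337.6]
eef_rot: [-0.0, 0.677, 0.736, -0.0]
contact_force: [0.6, -0.2, 0.6]
gripper_width: 43.6
```

```bash
python3 - <<'E'
from h import *
plan((520,0,330),(386,301.5,330),(386,301.5,330,3.08))
c=snap('side','s15');cv2.imwrite('pics/s15z.png',cv2.resize(c['image'][40:200,220:380,::-1],None,fx=3.5,fy=3.5,interpolation=cv2.INTER_CUBIC))
E
```

```text
at [ 582.6 -215.8  337.6] yaw 1.654 F [ 0.6 -0.2  0.6] w 43.6 t 37.1 j [-0.41  0.2   0.93  0.    2.01 -0.49]
  -> (520, 0, 330) d_tool(m) 0.2202 -0.0445 0.0076 then turn -0.000 minrows 5.6
  -> (386, 301.5, 330) d_tool(m) 0.3116 -0.1085 -0.0000 then turn -0.000 minrows 8.2
  -> (386, 301.5, 330, 3.08) d_tool(m) 0.0000 0.0000 -0.0000 then turn -1.426 minrows 11.0
```

View pics/s15z.png

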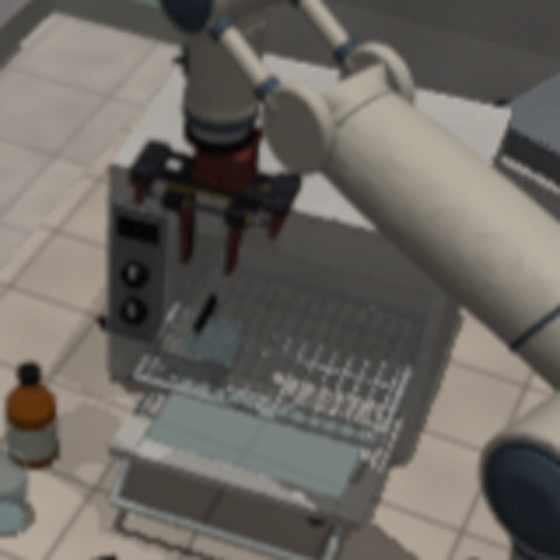

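The rack stands on the shelf (210,330 in the crop). Next, the second wet rack.

Request:
carry_out:
  commands: [0.5,0.037,-0.007,0,0,0.5,0.037,-0.007,0,0,0.5,0.037,-0.007,0,0,0.5,0.037,-0.008,0,0,0.5,0.036,-0.008,0,0,0.5,0.036,-0.008,0,0,0.5,0.035,-0.012,0,0,0.5,0.035,-0.012,0,0,0.5,0.035,-0.012,0,0,0.5,0.035,-0.012,0,0]

```text
time_s: 38.2
tool_pos: [459.5, 136.4, 336.9]
eef_rot: [0.0, 0.677, 0.736, 0.0]
contact_force: [0.3, 0.1, 0.2]
gripper_width: 43.6
```

Request:
carry_out:
  commands: [0.5,0.035,-0.012,0,0,0.5,0.035,-0.012,0,0,0.5,0.035,-0.012,0,0,0.5,0.034,-0.012,0,0,0.5,0.033,-0.012,0,0,0.5,0,0,0,-0.14,0.5,0,0,0,-0.14,0.5,0,0,0,-0.14,0.5,0,0,0,-0.14,0.5,0,0,0,-0.14]

```text
time_s: 39.2
tool_pos: [386.2, 301.7, 336.8]
eef_rot: [0.0, 0.381, 0.925, 0.0]
contact_force: [0.4, 0.6, 0.3]
gripper_width: 44.1
```

Request:
carry_out:
  commands: [0.5,0,0,0,-0.14,0.5,0,0,0,-0.14,0.5,0,0,0,-0.14,0.5,0,0,0,-0.14,0.5,0,0,0,-0.14,0.5,0,0,0,0,0.5,0,0,0,0]

```text
time_s: 39.9
tool_pos: [386.2, 301.6, 336.8]
eef_rot: [0.0, 0.046, 0.999, 0.0]
contact_force: [-0.1, 0.5, 0.7]
gripper_width: 43.6
```

```bash
python3 - <<'E'
from h import *
plan((386,301.5,116,3.08))
c=snap('side','s16');cv2.imwrite('pics/s16z.png',cv2.resize(c['image'][190:310,180:330,::-1],None,fx=4,fy=4,interpolation=cv2.INTER_CUBIC))
E
```

```text
at [386.2 301.6 336.8] yaw 3.050 F [-0.1  0.5  0.7] w 43.6 t 39.9 j [ 0.59 -0.16  1.29  0.    2.   -0.89]
  -> (386, 301.5, 116, 3.08) d_tool(m) 0.0002 -0.0001 0.2208 then turn -0.030 minrows 5.5
```

View pics/s16z.png

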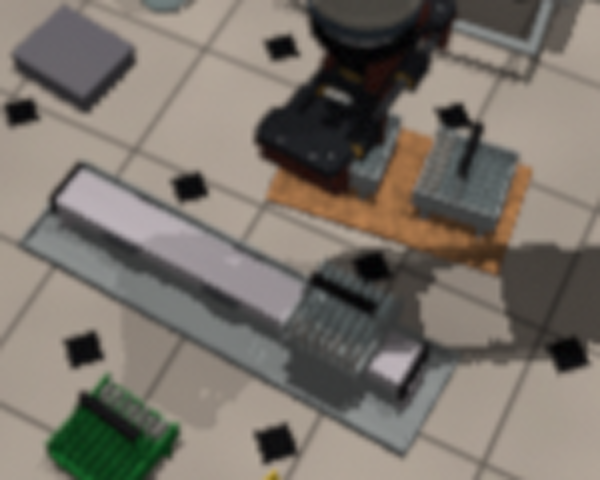

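Request:
carry_out:
  commands: [0.5,0,0,0.035,-0.03,0.5,0,0,0.04,0,0.5,0,0,0.04,0,0.5,0,0,0.035,0,0.5,0,0,0.03,0,0.5,0,0,0.02,0,0.5,0,0,0.012,0,0.5,0,0,0.006,0,0.5,0,0,0.002,0,0.5,0,0,0,0]

```text
time_s: 40.95
tool_pos: [386.6, 301.9, 117.6]
eef_rot: [0.001, 0.029, 1.0, 0.0]
contact_force: [0.2, 0.0, 0.6]
gripper_width: 43.9
```

Request:
carry_out:
  commands: [0,0,0,0,0,0,0,0,0,0,0,0,0,0,0,0,0,0,0,0,0,0,0,0,0,0,0,0,0,0]

```text
time_s: 41.55
tool_pos: [386.3, 301.5, 116.7]
eef_rot: [0.0, 0.029, 1.0, -0.0]
contact_force: [-0.3, -1.0, -0.4]
gripper_width: 9.5
```

Request:
carry_out:
  commands: [0,0,0,-0.003,0,0,0,0,-0.003,0,0,0,0,-0.003,0,0,0,0,-0.003,0,0,0,0,-0.003,0]

```text
time_s: 42.05
tool_pos: [386.8, 302.0, 133.7]
eef_rot: [0.001, 0.029, 1.0, 0.001]
contact_force: [-0.4, 0.9, -2.1]
gripper_width: 9.8
```

Request:
carry_out:
  commands: [0,0,0,-0.004,0,0,0,0,-0.004,0,0,0,0,-0.006,0,0,0,0,-0.006,0,0,0,0,-0.006,0]

```text
time_s: 42.55
tool_pos: [386.3, 301.6, 158.4]
eef_rot: [0.0, 0.029, 1.0, 0.0]
contact_force: [1.5, -0.2, -2.8]
gripper_width: 9.4
```

Request:
carry_out:
  commands: [0,0,0,-0.03,0,0,0,0,-0.035,0,0,0,0,-0.035,0,0,0,0,-0.035,0,0,0,0,-0.035,0]

```text
time_s: 43.05
tool_pos: [386.1, 301.5, 329.6]
eef_rot: [0.0, 0.029, 1.0, 0.0]
contact_force: [-0.3, 0.0, -3.0]
gripper_width: 9.7
```

```bash
python3 - <<'E'
from h import *
plan((460,50,330),(460,50,330,1.652),(411,-230,330))
E
```

```text
at [386.1 301.5 329.6] yaw 3.084 F [-0.3  0.  -3. ] w 9.7 t 43.0 j [ 0.59 -0.16  1.31  0.    1.99 -0.92]
  -> (460, 50, 330) d_tool(m) -0.0883 -0.2468 -0.0004 then turn -0.000 minrows 6.6
  -> (460, 50, 330, 1.652) d_tool(m) 0.0000 0.0000 -0.0000 then turn 1.432 minrows 11.0
  -> (411, -230, 330) d_tool(m) -0.2751 -0.0716 -0.0000 then turn -0.000 minrows 7.1
```

Request:
carry_out:
  commands: [0,-0.012,-0.035,0,0,0,-0.013,-0.035,0,0,0,-0.013,-0.035,0,0,0,-0.013,-0.035,0,0,0,-0.013,-0.036,0,0,0,-0.012,-0.035,0,0,0,-0.012,-0.035,0,0,0,0,0,0,0.14,0,0,0,0,0.14,0,0,0,0,0.14]

```text
time_s: 44.05
tool_pos: [459.9, 50.4, 328.1]
eef_rot: [0.0, 0.24, 0.971, 0.0]
contact_force: [0.3, 0.3, -2.3]
gripper_width: 9.4
```

Request:
carry_out:
  commands: [0,0,0,0,0.14,0,0,0,0,0.14,0,0,0,0,0.14,0,0,0,0,0.14,0,0,0,0,0.14,0,0,0,0,0.14,0,0,0,0,0.14,0,0,0,0,0.03,0,0,0,0,0]

```text
time_s: 44.95
tool_pos: [459.9, 50.9, 328.1]
eef_rot: [0.0, 0.677, 0.736, 0.0]
contact_force: [0.0, -0.1, -3.0]
gripper_width: 9.7
```

```bash
python3 - <<'E'
from h import *
plan((411,-230,330,1.652))
E
```

```text
at [459.9  50.9 328.1] yaw 1.654 F [ 0.  -0.1 -3. ] w 9.7 t 45.0 j [ 0.04 -0.24  1.38 -0.    2.   -0.05]
  -> (411, -230, 330, 1.652) d_tool(m) -0.2759 -0.0719 -0.0019 then turn 0.002 minrows 7.1
```

Request:
carry_out:
  commands: [0,-0.034,-0.009,0,0,0,-0.034,-0.009,0,0,0,-0.034,-0.009,0,0,0,-0.034,-0.009,0,0,0,-0.035,-0.009,0,0,0,-0.035,-0.009,0,0,0,-0.035,-0.009,0,0,0,-0.035,-0.009,0,0.002,0,0,0,0,0,0,0,0,0,0]

```text
time_s: 45.95
tool_pos: [410.8, -230.5, 327.6]
eef_rot: [-0.0, 0.678, 0.735, 0.0]
contact_force: [0.2, 0.3, -2.9]
gripper_width: 9.9
```

```bash
python3 - <<'E'
from h import *
plan((411,-230,240,1.652))
c=snap('side','s17');cv2.imwrite('pics/s17z.png',cv2.resize(c['image'][40:200,220:380,::-1],None,fx=3.5,fy=3.5,interpolation=cv2.INTER_CUBIC))
E
```

```text
at [ 410.8 -230.5  327.6] yaw 1.651 F [ 0.2  0.3 -2.9] w 9.9 t 46.0 j [-0.58 -0.21  1.36  0.    2.   -0.66]
  -> (411, -230, 240, 1.652) d_tool(m) 0.0005 0.0002 0.0876 then turn -0.001 minrows 2.2
```

View pics/s17z.png

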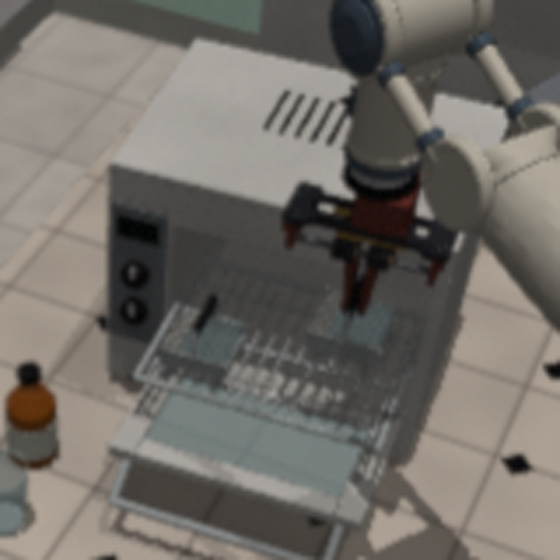

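Request:
carry_out:
  commands: [0,0,0,0.025,0,0,0,0,0.02,0,0,0,0,0.015,0,0,0,0,0.01,0,0,0,0,0.006,0,0,0,0,0.003,0,0,0,0,0.002,0,0,0,0,0,0]

```text
time_s: 46.8
tool_pos: [411.1, -230.1, 247.1]
eef_rot: [0.0, 0.678, 0.735, 0.0]
contact_force: [0.4, -0.2, -2.8]
gripper_width: 10.0
```

Request:
carry_out:
  commands: [0,0,0,0.001,0,0,0,0,0.001,0,0,0,0,0.001,0,0,0,0,0.001,0,0,0,0,0,0]

```text
time_s: 47.3
tool_pos: [411.0, -230.1, 242.5]
eef_rot: [-0.0, 0.678, 0.735, -0.0]
contact_force: [-0.3, -0.1, -3.5]
gripper_width: 10.1
```

Request:
carry_out:
  commands: [0,0,0,0.001,0,0,0,0,0.001,0,0,0,0,0.001,0,0,0,0,0,0]

```text
time_s: 47.7
tool_pos: [410.9, -230.1, 239.5]
eef_rot: [-0.0, 0.678, 0.735, -0.0]
contact_force: [0.1, 0.9, -3.0]
gripper_width: 9.4
```

Request:
carry_out:
  commands: [0,0,0,0.001,0,0,0,0,0,0]

```text
time_s: 47.9
tool_pos: [411.0, -230.2, 239.0]
eef_rot: [0.0, 0.678, 0.735, 0.0]
contact_force: [0.7, -0.1, -2.3]
gripper_width: 9.9
```

Request:
carry_out:
  commands: [0,0,0,0.001,0,0,0,0,0.0005,0,0,0,0,0,0]

```text
time_s: 48.2
tool_pos: [411.1, -230.4, 238.8]
eef_rot: [0.001, 0.678, 0.735, 0.0]
contact_force: [-2.0, -0.3, 5.5]
gripper_width: 9.7
```

Contact. I release, rise, and swing clear to look.

Request:
carry_out:
  commands: [0.5,0,0,-0.001,0,0.5,0,0,0,0,0.5,0,0,0,0,0.5,0,0,-0.005,0,0.5,0,0,-0.015,0,0.5,0,0,-0.02,0,0.5,0,0,-0.03,0,0.5,0,0,-0.03,0]

```text
time_s: 49.0
tool_pos: [410.8, -229.9, 339.1]
eef_rot: [-0.0, 0.678, 0.735, -0.0]
contact_force: [-0.8, 0.0, 0.2]
gripper_width: 44.0
```

Request:
carry_out:
  commands: [0.3,0.04,0.01,0,0,0.3,0.04,0.01,0,0,0.3,0.04,0.01,0,0,0.3,0.04,0.01,0,0,0.3,0.04,0.01,0,0,0.3,0.04,0.01,0,0,0.3,0.04,0.01,0,0,0.3,0.04,0,0,0]

```text
time_s: 49.8
tool_pos: [455.2, 96.3, 337.9]
eef_rot: [-0.0, 0.678, 0.735, -0.0]
contact_force: [0.4, 0.4, 0.2]
gripper_width: 26.3
```

```bash
python3 - <<'E'
from h import *
plan()
c=snap('side','s18');cv2.imwrite('pics/s18z.png',cv2.resize(c['image'][40:310,180:400,::-1],None,fx=2.2,fy=2.2,interpolation=cv2.INTER_CUBIC))
c=snap('top','t18');cv2.imwrite('pics/t18z.png',cv2.resize(c['image'][100:310,120:430,::-1],None,fx=2.5,fy=2.5,interpolation=cv2.INTER_CUBIC))
W=cloud(c);V=c['image'].max(2);x,y,z=np.moveaxis(W,2,0)
m=(V<70)&(z>235)&(z<262)&(x>330)&(x<680)&(y>-300)&(y<-150)
nl,l,s,cc=cv2.connectedComponentsWithStats(m.astype(np.uint8))
for k in range(1,nl):
    if s[k,4]>15:P=W[l==k];q=np.median(P,0);print(s[k],q.round(1),cv2.minAreaRect(P[:,:2].astype(np.float32)),(q[:2]-H)@ex,(q[:2]-H)@ey)
E
```

```text
at [455.2  96.3 337.9] yaw 1.652 F [0.4 0.4 0.2] w 26.3 t 49.8 j [ 0.14 -0.22  1.35  0.    2.02  0.05]
[377 158   6   7  24] [ 669.3 -290.2  248.1] ((670.7579956054688, -290.9021301269531), (18.90646743774414, 5.477707862854004), 34.47813034057617) -1.0411854123576105 167.2955037918204
[343 189  23   5  83] [ 580.8 -215.   248.8] ((581.5233764648438, -215.95242309570312), (9.84756851196289, 63.46632766723633), 5.070437431335449) -83.19142801301275 85.26131735612663
[347 249  24   4  81] [ 409.9 -225.8  248.9] ((409.18084716796875, -226.07383728027344), (8.516318321228027, 63.485904693603516), 1.2318806648254395) -86.24218696557546 -86.03034191423411
```

View pics/s18z.png

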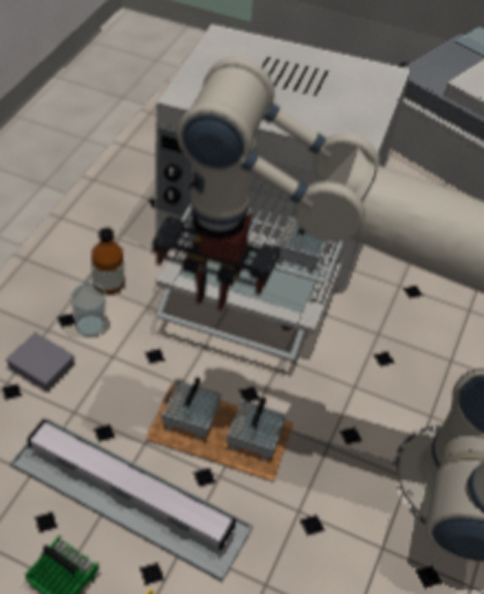

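View pics/t18z.png

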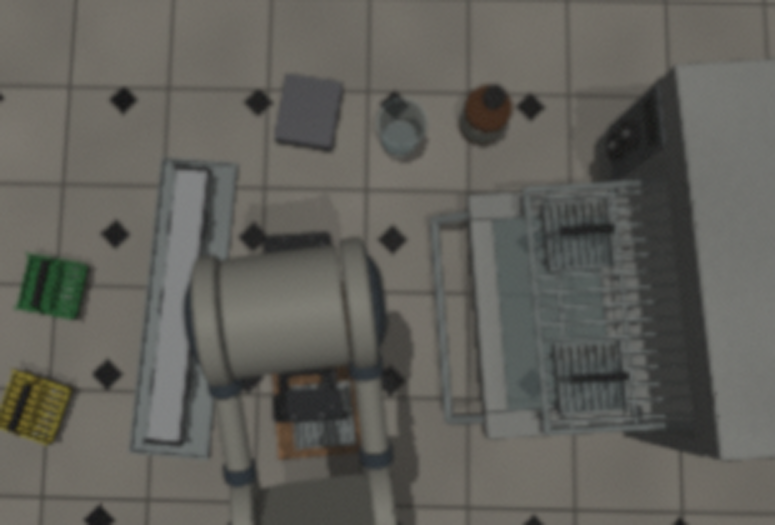

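Both wet racks stand on the shelf (strips at about y = +85 and −86 mm, x = −1 and −4 mm). The rail is empty. Now I re-grip the bar and close the door along the arc.

Request:
carry_out:
  commands: [0.3,0,0,0,-0.145,0.3,0,0,0,-0.145,0.3,0,0,0,-0.145,0.3,0,0,0,-0.145,0.3,0,0,0,-0.145,0.3,0,0,0,-0.145,0.3,0,0,0,-0.145,0.3,0,0,0,-0.145,0.3,0,0,0,-0.145,0.3,0,0,0,-0.145]

```text
time_s: 50.9
tool_pos: [455.0, 93.7, 338.5]
eef_rot: [0.0, 0.017, 1.0, -0.0]
contact_force: [0.9, 0.4, 0.2]
gripper_width: 26.6
```

```bash
python3 - <<'E'
from h import *
b=bar(1.5);print(b)
plan((b[0],b[1],300,3.2226),(b[0],b[1],63))
c=load('t18')
# bar measured: crop px
for u,v in ((434,222),(451,413)): print(ray(c,120+u/2.5,100+v/2.5,60).round(1))
c=snap('top','t19');cv2.imwrite('pics/t19z.png',cv2.resize(c['image'][150:310,180:380,::-1],None,fx=3.5,fy=3.5,interpolation=cv2.INTER_CUBIC))
E
```

```text
(np.float64(482.89977603515484), np.float64(-62.59345852217024), np.float64(56.10468408344192))
at [455.   93.7 338.5] yaw 3.107 F [0.9 0.4 0.2] w 26.6 t 50.9 j [ 0.13 -0.22  1.35 -0.    2.02 -1.41]
  -> (np.float64(482.89977603515484), np.float64(-62.59345852217024), 300, 3.2226) d_tool(m) -0.0333 -0.1552 0.0385 then turn -0.116 minrows 4.1
  -> (np.float64(482.89977603515484), np.float64(-62.59345852217024), 63) d_tool(m) -0.0000 0.0000 0.2370 then turn -0.000 minrows 5.9
[612.9 -54.5  60. ]
[355.7 -79.   60. ]
```

View pics/t19z.png

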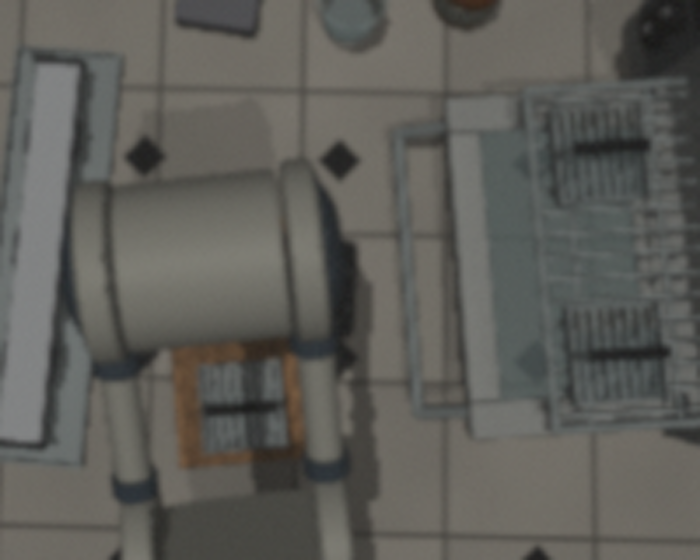

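Request:
carry_out:
  commands: [0.3,-0.008,-0.039,0.01,0,0.3,-0.008,-0.039,0.01,0,0.3,-0.008,-0.039,0.01,0,0.3,-0.009,-0.04,0.009,0,0.3,0,0,0,-0.116,0.3,0,0,0,0]

```text
time_s: 51.55
tool_pos: [481.4, -65.4, 298.8]
eef_rot: [-0.001, -0.036, 0.999, 0.0]
contact_force: [0.7, 0.4, -0.1]
gripper_width: 26.7
```

```bash
python3 - <<'E'
from h import *
plan((483,-65,63,3.2226))
E
```

```text
at [481.4 -65.4 298.8] yaw 3.214 F [ 0.7  0.4 -0.1] w 26.7 t 51.5 j [-0.2  -0.19  1.39 -0.    1.94 -1.85]
  -> (483, -65, 63, 3.2226) d_tool(m) -0.0016 0.0002 0.2358 then turn -0.009 minrows 5.9
```

Request:
carry_out:
  commands: [0.3,-0.001,0,0.035,-0.009,0.3,0,0,0.04,0,0.3,0,0,0.04,0,0.3,0,0,0.035,0,0.3,0,0,0.025,0,0.3,0,0,0,0]

```text
time_s: 52.15
tool_pos: [480.6, -62.7, 120.5]
eef_rot: [-0.003, -0.041, 0.999, 0.001]
contact_force: [-0.4, 1.3, -0.0]
gripper_width: 26.6
```

```bash
python3 - <<'E'
from h import *
plan((483,-65,63,3.2226))
c=snap('side','s20');cv2.imwrite('pics/s20z.png',cv2.resize(c['image'][100:220,220:370,::-1],None,fx=4,fy=4,interpolation=cv2.INTER_CUBIC))
E
```

```text
at [480.6 -62.7 120.5] yaw 3.224 F [-0.4  1.3 -0. ] w 26.6 t 52.1 j [-0.2  -0.21  1.72  0.    1.63 -1.85]
  -> (483, -65, 63, 3.2226) d_tool(m) -0.0022 -0.0025 0.0575 then turn 0.001 minrows 1.4
```

View pics/s20z.png

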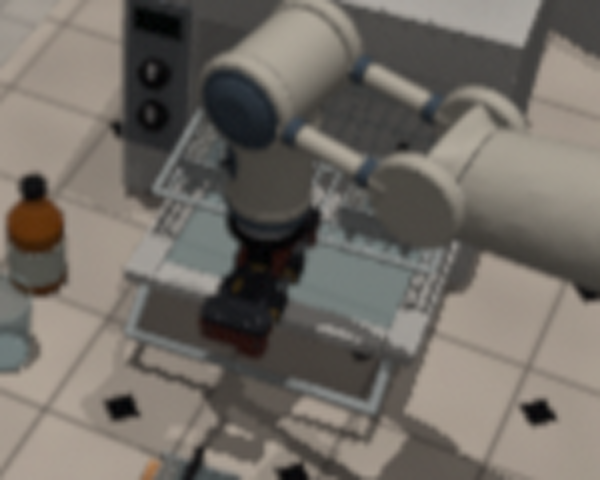

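Request:
carry_out:
  commands: [0.3,-0.002,-0.0025,0.02,0,0.3,0,0,0.015,0,0.3,0,0,0.01,0,0.3,0,0,0.007,0,0.3,0,0,0.004,0,0.3,0,0,0,0]

```text
time_s: 52.8
tool_pos: [484.7, -65.9, 68.0]
eef_rot: [-0.0, -0.043, 0.999, 0.0]
contact_force: [-0.6, -0.9, -0.0]
gripper_width: 26.4
```

Request:
carry_out:
  commands: [0,0,0,0,0,0,0,0,0,0,0,0,0,0,0,0,0,0,0,0]

```text
time_s: 53.2
tool_pos: [485.1, -65.5, 68.8]
eef_rot: [0.0, -0.043, 0.999, 0.0]
contact_force: [-1.4, 3.0, 2.9]
gripper_width: 11.0
```

Only the fingertips hold the bar, so I re-grip 7 mm lower.

Request:
carry_out:
  commands: [0.3,0,0,0,0,0.3,0,0,0,0,0.3,0,0,0.004,0,0.3,0,0,0.004,0,0.3,0,0,0,0,0,0,0,0,0,0,0,0,0,0,0,0,0,0,0,0,0,0,0,0]

```text
time_s: 54.1
tool_pos: [484.8, -65.6, 60.2]
eef_rot: [0.0, -0.043, 0.999, 0.0]
contact_force: [0.2, 2.1, 0.9]
gripper_width: 11.7
```

Request:
carry_out:
  commands: [0,0,0.001,-0.009,0,0,0,0.001,-0.0095,0,0,0,0.0005,-0.0185,0,0,0,-0.001,-0.0185,0,0,0,-0.0025,-0.0185,0,0,0,-0.0035,-0.018,0,0,0,-0.005,-0.0175,0]

```text
time_s: 54.8
tool_pos: [485.4, -74.7, 170.8]
eef_rot: [-0.0, -0.043, 0.999, 0.001]
contact_force: [3.0, 3.1, -5.6]
gripper_width: 11.1
```

```bash
python3 - <<'E'
from h import *
plan()
c=snap('side','s21');cv2.imwrite('pics/s21z.png',cv2.resize(c['image'][60:220,200:370,::-1],None,fx=3.5,fy=3.5,interpolation=cv2.INTER_CUBIC))
E
```

```text
at [485.4 -74.7 170.8] yaw 3.228 F [ 3.   3.1 -5.6] w 11.1 t 54.8 j [-0.22 -0.21  1.63  0.    1.72 -1.88]
```

View pics/s21z.png

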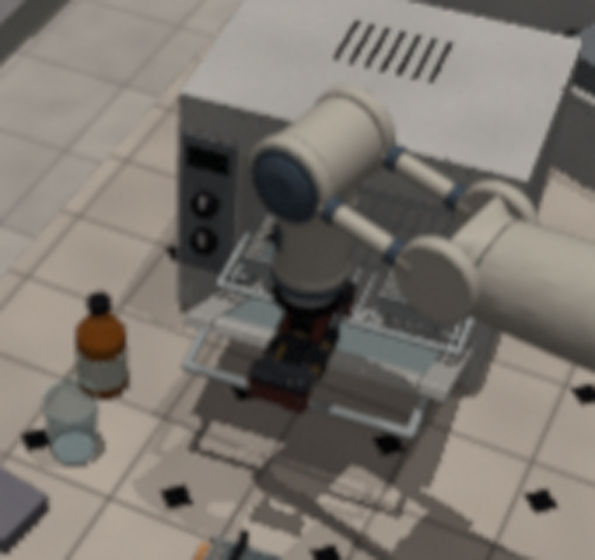

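Request:
carry_out:
  commands: [0,0,-0.0065,-0.0173,0,0,0,-0.0077,-0.0168,0,0,0,-0.0089,-0.0162,0,0,0,-0.0101,-0.0154,0,0,0,-0.0112,-0.0146,0,0,0,-0.0123,-0.0137,0,0,0,-0.0133,-0.0127,0]

```text
time_s: 55.55
tool_pos: [490.9, -141.8, 279.4]
eef_rot: [0.0, -0.045, 0.999, 0.003]
contact_force: [-3.5, 14.8, 7.7]
gripper_width: 11.0
```

```bash
python3 - <<'E'
from h import *
plan()
c=snap('side','s22');cv2.imwrite('pics/s22z.png',cv2.resize(c['image'][40:200,200:370,::-1],None,fx=3.5,fy=3.5,interpolation=cv2.INTER_CUBIC))
E
```

```text
at [ 490.9 -141.8  279.4] yaw 3.231 F [-3.5 14.8  7.7] w 11.0 t 55.5 j [-0.35 -0.13  1.38  0.01  1.9  -2.01]
```

View pics/s22z.png

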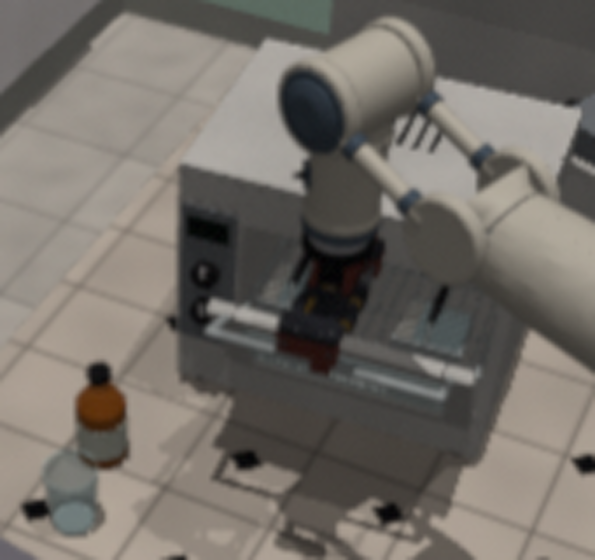

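Request:
carry_out:
  commands: [0,0,-0.0094,-0.0077,0,0,0,-0.0098,-0.0073,0,0,0,-0.0102,-0.0067,0,0,0,-0.0106,-0.0062,0,0,0,-0.0109,-0.0056,0,0,0,-0.0112,-0.0051,0]

```text
time_s: 56.2
tool_pos: [495.9, -204.0, 321.4]
eef_rot: [0.002, -0.044, 0.999, 0.001]
contact_force: [-6.1, 11.6, 17.1]
gripper_width: 11.3
```

```bash
python3 - <<'E'
from h import *
plan()
c=snap('side','s23');cv2.imwrite('pics/s23z.png',cv2.resize(c['image'][40:200,200:370,::-1],None,fx=3.5,fy=3.5,interpolation=cv2.INTER_CUBIC))
for t in(.3,.25,.2,.15,.1,.05,0):print(t,np.round(bar(t),1))
E
```

```text
at [ 495.9 -204.   321.4] yaw 3.231 F [-6.1 11.6 17.1] w 11.3 t 56.2 j [-0.46 -0.05  1.22  0.    1.97 -2.11]
0.3 [ 492.9 -185.5  304.2]
0.25 [ 493.8 -196.4  309.9]
0.2 [ 494.7 -207.5  315.1]
0.15 [ 495.6 -218.8  319.7]
0.1 [ 496.5 -230.3  323.7]
0.05 [ 497.5 -242.1  327.2]
0 [ 498.5 -254.   330. ]
```

View pics/s23z.png

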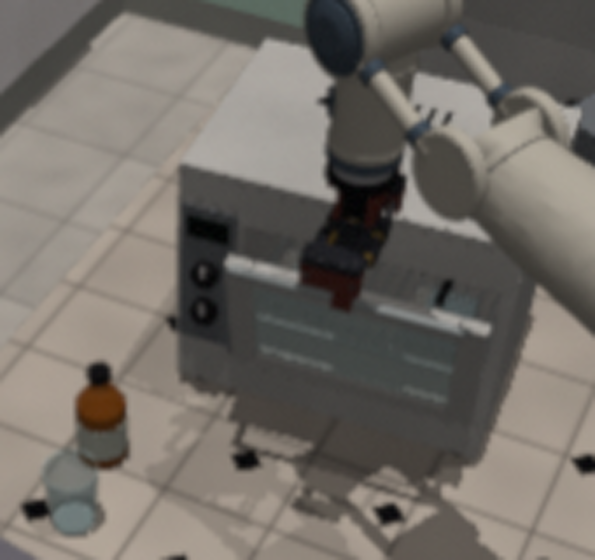

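Request:
carry_out:
  commands: [0,0,-0.0055,-0.004,0,0,0,-0.0055,-0.003,0,0,0,-0.0055,-0.003,0,0,0,-0.0055,-0.002,0,0,0,-0.0055,-0.002,0]

```text
time_s: 56.75
tool_pos: [498.2, -233.0, 332.3]
eef_rot: [0.001, -0.043, 0.999, 0.0]
contact_force: [-4.5, 6.7, 7.7]
gripper_width: 11.1
```

Request:
carry_out:
  commands: [0,0,-0.003,-0.001,0,0,0,-0.003,-0.001,0,0,0,-0.003,-0.001,0,0,0,-0.002,-0.0005,0,0,0,-0.002,-0.0005,0]

```text
time_s: 57.25
tool_pos: [499.2, -246.1, 335.8]
eef_rot: [0.0, -0.043, 0.999, 0.0]
contact_force: [-3.1, 6.1, 7.1]
gripper_width: 11.5
```

Request:
carry_out:
  commands: [0,0,-0.0015,0,0,0,0,-0.0015,0,0,0,0,0,0,0]

```text
time_s: 57.55
tool_pos: [499.5, -249.3, 336.5]
eef_rot: [0.001, -0.043, 0.999, -0.0]
contact_force: [-4.9, 4.8, 8.5]
gripper_width: 11.2
```

Request:
carry_out:
  commands: [0,0,-0.0015,-0.0005,0,0,0,-0.0015,-0.0005,0,0,0,0,0,0]

```text
time_s: 57.85
tool_pos: [499.7, -252.3, 337.1]
eef_rot: [0.001, -0.043, 0.999, -0.0]
contact_force: [-3.7, 4.8, 6.9]
gripper_width: 11.4
```

Request:
carry_out:
  commands: [0,0,-0.0015,0,0,0,0,-0.0015,0,0,0,0,0,0,0]

```text
time_s: 58.15
tool_pos: [499.9, -255.3, 337.6]
eef_rot: [0.001, -0.043, 0.999, -0.0]
contact_force: [-3.8, 5.8, 10.4]
gripper_width: 11.4
```

Request:
carry_out:
  commands: [0,0,-0.001,0,0,0,0,-0.001,0,0,0,0,0,0,0]

```text
time_s: 58.45
tool_pos: [500.1, -257.0, 338.0]
eef_rot: [0.001, -0.043, 0.999, -0.0]
contact_force: [-5.2, 5.8, 11.0]
gripper_width: 11.1
```

Request:
carry_out:
  commands: [0,0,-0.001,0,0,0,0,-0.001,0,0,0,0,0,0,0]

```text
time_s: 58.75
tool_pos: [500.1, -257.1, 338.0]
eef_rot: [0.001, -0.044, 0.999, 0.002]
contact_force: [-5.6, 13.5, 9.7]
gripper_width: 11.0
```

```bash
python3 - <<'E'
from h import *
plan()
c=snap('side','s24');cv2.imwrite('pics/s24z.png',cv2.resize(c['image'][40:200,200:370,::-1],None,fx=3.5,fy=3.5,interpolation=cv2.INTER_CUBIC))
W=cloud(c);W0=cloud(load('side0'))
for n,W in(('now',W),('start',W0)):
    ox=(W[...,:2]-H)@ex;oy=(W[...,:2]-H)@ey;z=W[...,2]
    for zl in(180,260):
        m=(abs(ox)<80)&(abs(z-zl)<12)&(abs(oy)<145);print(n,zl,m.sum(),np.median(ox[m]))
E
```

```text
at [ 500.1 -257.1  338. ] yaw 3.230 F [-5.6 13.5  9.7] w 11.0 t 58.8 j [-0.54  0.04  1.11  0.    2.   -2.19]
now 180 285 -11.737804989448543
now 260 265 -14.979551210891557
start 180 275 -12.0000027404292
start 260 273 -14.74707388946872
```

View pics/s24z.png

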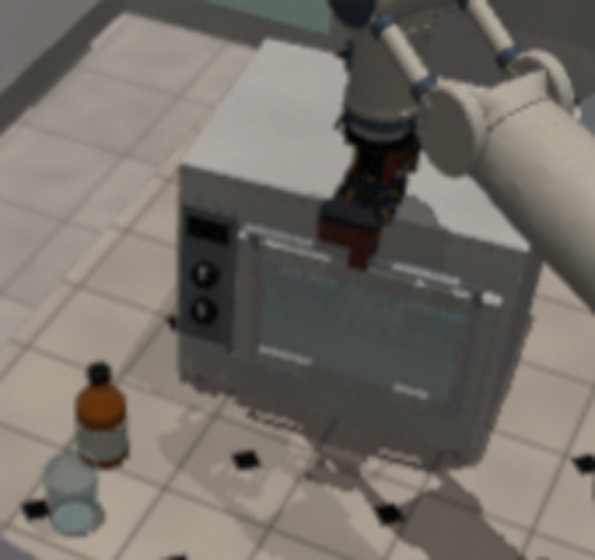

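Request:
carry_out:
  commands: [0,0,-0.0015,0,0,0,0,0,0,0,0.3,0,0,0,0,0.3,0,0,0,0,0.3,0,0,0,0]

```text
time_s: 59.3
tool_pos: [501.3, -262.0, 334.5]
eef_rot: [0.0, -0.042, 0.999, -0.001]
contact_force: [0.3, -0.6, -0.0]
gripper_width: 25.9
```

```bash
python3 - <<'E'
from h import *
plan()
E
```

```text
at [ 501.3 -262.   334.5] yaw 3.226 F [ 0.3 -0.6 -0. ] w 25.9 t 59.3 j [-0.54  0.04  1.11 -0.    1.99 -2.2 ]
```

Request:
carry_out:
  commands: [0.3,0,0.004,0,0,0.3,0,0,-0.01,0,0.3,0,0,-0.015,0,0.3,0,0,-0.02,0,0.3,0,0,-0.03,0,0.3,0,0,-0.03,0]

```text
time_s: 59.9
tool_pos: [500.8, -257.8, 440.3]
eef_rot: [-0.0, -0.042, 0.999, -0.0]
contact_force: [1.2, -0.7, -0.5]
gripper_width: 26.0
```

Request:
carry_out:
  commands: [0.3,-0.01,0.04,0,0,0.3,-0.01,0.04,0,0,0.3,-0.01,0.04,0,0,0.3,-0.01,0.04,0,0,0.3,-0.01,0.04,0,0,0.3,0,0.04,0,0,0.3,0,0.04,0,0,0.3,0,0.04,0,0,0.3,0,0.04,0,0,0.3,0,0.04,0,0]

```text
time_s: 60.9
tool_pos: [516.5, 146.4, 439.8]
eef_rot: [0.0, -0.042, 0.999, -0.0]
contact_force: [0.2, -0.7, -0.3]
gripper_width: 26.4
```

Request:
carry_out:
  commands: [0.3,0.03,0.04,0,0,0.3,0.03,0.04,0,0,0.3,0.03,0.04,0,0,0.3,0.03,0.04,0,0,0.3,0.03,0.03,0,0,0.3,0.03,0.03,0,0,0.3,0.03,0.02,0,0,0.3,0.03,0.02,0,0,0.3,0.03,0.02,0,0,0.3,0,0,0,0]

```text
time_s: 61.9
tool_pos: [221.2, 402.2, 440.1]
eef_rot: [0.0, -0.045, 0.999, 0.001]
contact_force: [1.3, 0.1, 0.7]
gripper_width: 26.3
```

```bash
python3 - <<'E'
from h import *
plan()
for n in('side','top'):
    c=snap(n,n+'F');cv2.imwrite(f'pics/{n}Fb.png',cv2.resize(c['image'][:,:,::-1],(800,600),interpolation=cv2.INTER_CUBIC))
cv2.imwrite('pics/sFz.png',cv2.resize(load('sideF')['image'][50:180,240:370,::-1],None,fx=4,fy=4,interpolation=cv2.INTER_CUBIC))
for n in('F','0'):
  for f in('side','top'):
    W=cloud(load(f+n));ox=(W[...,:2]-H)@ex;oy=(W[...,:2]-H)@ey;z=W[...,2]
    m=(ox>-75)&(ox<-38)&(abs(z-330)<15)&(abs(oy)<145);print(f,n,'bar',np.median(ox[m]),np.median(z[m]))
    m=(abs(ox)<80)&(abs(z-260)<12)&(abs(oy)<145);print('panel260',np.median(ox[m]))
E
```

```text
at [221.2 402.2 440.1] yaw 3.232 F [1.3 0.1 0.7] w 26.3 t 61.9 j [ 0.99 -0.14  1.08  0.    2.2  -0.67]
side F bar -52.953931072667224 331.16663306551925
panel260 -14.803957338726416
top F bar -51.76871645965221 333.9847363855307
panel260 -16.788094020759047
side 0 bar -52.966489174089595 330.76819881087295
panel260 -14.74707388946872
top 0 bar -51.7279327712748 334.2446075088709
panel260 -16.94454541425257
```

View pics/sideFb.png

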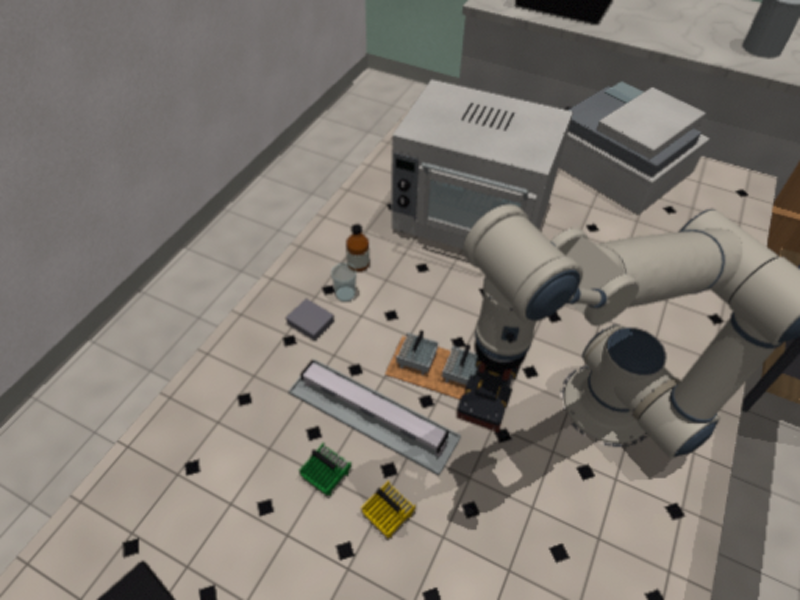

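View pics/topFb.png

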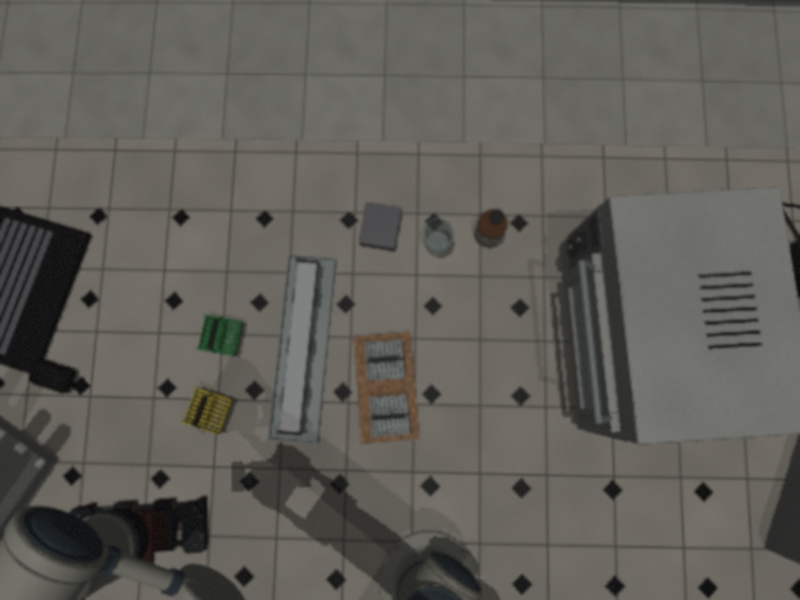

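View pics/sFz.png

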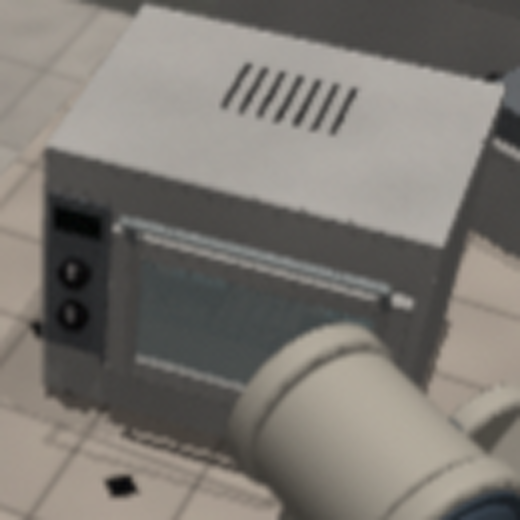

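The door's bar and panel read within 0.5 mm of their starting values. Both dry racks are upright on the mat (top 385,360 and 390,412), the rail is empty, and the bystanders have not moved. I hand the job in.

```bash
python3 -c "
from h import *
print(sign_off())"
```

```text
the job is handed in; nothing more can be done
None
```

I finished the batch change and handed it in at about 62 s of the 210 s allowed. I pulled the oven door fully down and stood both dry racks upright on the cork mat. I then lifted the two wet racks off the rail onto the wire shelf and pushed the door slowly up to its stop.

- **Door:** the last pictures show it shut. Its bar and panel match their starting positions to within 0.5 mm in both cameras.
- **Wet racks:** before closing, both stood upright on the shelf, centred about 85 mm either side of its middle. I could not confirm them after the door shut, because they are hidden behind the glass. Nothing unusual showed in the forces while closing.
- **Dry racks and the rest:** both dry racks are upright on the mat and the rail is empty. The beaker, bottle, slide box and the green and yellow look-alikes look unmoved in the last pictures.
- **Re-grip:** for closing, my first hold on the bar caught it only at the fingertips, so I re-gripped about 8 mm lower.
- **Disturbances:** I saw no grip slackening and no mat movement.

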